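# Feed a sheet-metal blank from its tray into the matching press die

## Task

Slide the rectangular brass blank along its blue feed tray until it lies out on the narrow tongue at the open front, then grip it by its long edges and set it into the die with the rectangular cavity, so that it lies flat and fully down on the cavity floor. Do not drop it from a height. Leave the round disc in its own die and the small things standing around where they are.

Things in the scene. Friction and masses are not known exactly. Their poses are not given: they have to be found in the camera images.
- blank_mid (a point): centre (half-way up) of the loose brass blank, a flat rectangular sheet 90 (its x) x 56 (its y) x 5 mm, about 70 g. It starts flat in the feed tray, x along the channel, between rails as high as itself, so its long edges cannot be gripped there; it slides easily. Either end may go either way round in the die.
- tray_floor (a point): point on the channel floor of the fixed blue feed tray, 30 mm above the table, on the channel's centre line, x along it; the tray's open front is at -x (towards the robot). Floor flat from x = -113 to +120 mm; rails 14.5 mm wide, 59 mm apart, 5 mm higher than the floor from x = -30 to +120; rear open. The blank starts with its centre at x = +18 to +30: free floor behind it.
- tray_tongue (a point): point on the tray's narrow front tongue, 72 mm ahead (-x) of tray_floor, same height and axes. The tongue is flat, 34 mm wide, bare of rails, level with the channel floor, from 41 mm in front to 42 mm behind this point; beside it is only the table 30 mm below. A blank centred here is wholly clear of the rails.
- rect_seat (a point): where the blank's centre lies when seated in the fixed dark steel die with the rectangular cavity, 30.5 mm above the table; x along the cavity's long side, z up. Block 132 (x) x 100 (y) x 34 mm high; cavity 92.5 x 58.5 mm, 6 mm deep, floor 2.5 mm below this point, 2 mm chamfer round its mouth.
- rect_die: the same die; origin under its centre, on the table, axes as rect_seat. At mid-length a finger slot 46 mm wide (x = -23 to +23 mm) is cut through both long walls to the outer sides, down to 5 mm above the table; a web 38 mm wide in y carries the cavity floor there. So fingers holding the blank mid-length by its long edges can go right down with it.
- round_seat (a point): point in the other, fixed dark steel die (110 x 100 x 34 mm) with a round cavity: centre of its seated disc. The two dies may change places, one left and one right of the tray. When reaching to the left one keep the elbow in: a solid blue air hose rises beside the robot, about 60 mm ahead and 210 mm left of the base axis.
- disc: round brass disc, 60 mm diameter, 5 mm thick, already seated in the round die; origin at the centre of its underside. Leave it there.
- cap: bystander: blue screw cap lying upside down, 45 mm diameter, 18 mm high, loose; origin at the centre of its underside
- paint_bottle: bystander: small grey bottle with black cap standing upright, 26 mm diameter, 74 mm high, loose; origin at the centre of its underside
- star_key: bystander: white star-shaped key, 36 mm across, 20 mm high, loose; origin at the centre of its underside
- blank: the same blank; origin at the centre of its underside, 2.5 mm below blank_mid, same axes
Mind the look-alikes: they are no part of the job. What is shaped like the blank but green or purple is not meant.

How it is judged (in metres and radians):
On the way, in this order (a step that is already met when the one before it is completed fails the run):
1. the blank has been slid flat along the tray towards its open front, its centre at least 30 mm beyond the tray_floor point (x of blank_mid in the frame of tray_floor between -0.125 and -0.03 m and y of blank_mid in the frame of tray_floor between -0.015 and 0.015 m and z of blank_mid in the frame of tray_floor between 0 and 0.007 m and angle between blank_mid's own z axis and vertical below 0.12 rad), for 0.1 s.
2. the blank is seated in the rectangular cavity (horizontal distance between blank_mid and rect_seat below 0.0035 m and z of blank_mid in the frame of rect_seat between -0.003 and 0.0015 m and angle between the x axis of blank_mid and the x axis of rect_seat, either way round below 0.06 rad and angle between blank_mid's own z axis and vertical below 0.03 rad), for 0.2 s.
At the end, for the whole second after the job is handed in: The blank lies at rest in the rectangular cavity, its centre within 3.5 mm sideways of rect_seat and no more than 1.5 mm above it, long sides parallel within 0.06 rad, flat within 0.03 rad; the disc still lies in the round die (all of step 2 and linear speed of blank below 0.01 m/s and horizontal distance between disc and round_seat below 0.005 m and height (world z) of disc below 0.0305 m); the robot touches nothing.
It fails at once if the blank falls freely, untouched, more than 60 mm above the table (height (world z) of blank_mid above 0.06 m and contact force between blank and anything else below 0.01 N).
It fails at once if the disc is moved by more than 10 mm (distance of disc from where it was at the start of the episode above 0.01 m).
It fails at once if the screw cap is moved by more than 20 mm (distance of cap from where it was at the start of the episode above 0.02 m).
It fails at once if the small bottle is moved by more than 20 mm (distance of paint_bottle from where it was at the start of the episode above 0.02 m).
It fails at once if the star key is moved by more than 20 mm (distance of star_key from where it was at the start of the episode above 0.02 m).
It also fails if it takes over 48 s, if anything falls off the work surface, if the arm or the gripper's body presses on something with over 40 N, if the wrist force passes 120 N, or if a joint passes its speed limit or range.

## Robot

A 6-joint arm with a two-finger parallel gripper is mounted at the origin on a cart in front of the work surface, level with it; the furniture and walls round the work are solid. World frame = base frame: x ahead of the robot, y to its left, z up, the work surface at z = 0. Lengths are in m, angles in degrees, forces in N, time in s.
With the tool pointing down it reaches from about 0.35 to 0.725 m from the base axis. Payload 6 kg.
Tool frame: the origin (TCP) lies at the very end of the fingers, on their centre line; the grasp point (between the pads) lies 19 mm behind it; x points along the fingers, y is the direction in which the jaws open and shut, and the axes are right-handed (so a half turn about x gives the same grasp; the last joint's range is limited). The gripper opens to 85 mm and grips with 20 to 120 N. Pads are 22 mm wide; open, the fingers measure 114 mm over their backs; the gripper's body (76 mm by 85 mm) begins 54 mm behind the grasp point. The pads swing forward as they close: fully open they stand 13 mm farther back than shut.
Start: joints at [-48.318, 2.303, 4.859, 0, -92.561, -19.12], TCP at [0.23, -0.554, 0.231] pointing down, gripper open.
Joint ranges: [-146.85, 146.85], [-73.84, 115.35], [-62.03, 85.46], [-188.31, 113.3], [-161.28, -10.13], [-171.36, 171.36]. Speed limits (degrees/s): [147.25, 147.25, 172.46, 180, 180, 180].

## Interface

Orientations are given as [roll, pitch, yaw] about the fixed x, y, z axes, in that order (R = Rz(yaw) Ry(pitch) Rx(roll)).
In Python, from plant import robot gives the robot as it stands.
- The arm moves only by the tool apply_moves, never from a script. Its argument "motion" is a list of rows, each a list of 4 numbers: the shift along the tool's x, y, z in m, then the turn about the tool's x in degrees. In form: [[tx, ty, tz, twist], ...]. A call has 1 to 5 rows; each row shifts and turns the pose as measured when the row begins, along the tool's axes as they then stand; what a row does not reach is not made up. A row lasts 1/12 s, in which the tool goes at most 41.7 mm and 7.16 degrees, less where a joint would pass 70% of its speed; a pose out of reach is approached as far as the arm can. A call with a gripper value outside its range is refused whole. "fingers" is the gripper's target within -1 to 1 (fully open at 1, half-way at 0, shut at -1), set as the call begins (left out, the last holds). The fingers move at their own pace and stop on an object; the grip force is fixed at half the most. Time passes only in rows, so rows that do not move let the fingers close. It gives the time, the measured TCP pose, the force and the opening at its end, in the units of the state.
- robot.get_obs(): the state, without advancing time (a new reading comes with each control period).
- robot.snapshot(name): name is "scene" or "top" or "wrist"; returns (picture, depth): 400x640x3 uint8, red, green, blue; 400x640 float32, m along the optical axis (not along the pixel's ray), 0 where there is no reading.
- robot.camera_model(name): a dict with "K" (3x3 intrinsics, pixels), "D" ([k1, k2, p1, p2, k3] as OpenCV has them; the pictures are not rectified), "T" (4x4, takes a point from camera to world coordinates). Camera axes: x right, y down, z forward; pixel columns grow to the right and rows downward; lengths in m; the calibration is good to about 2 mm. A picture is of the moment at which its call begins: read the wrist's pose just before it. camera_model takes no time and is no camera call; for the wrist camera it gives the pose at the moment of the call.
- robot.job_done(): hands the job in, once; it reports no verdict.
The state is a dict: "time_s": time; "joint_pos": joint angles; "qvel": joint speeds; "tau": joint torques, N m; "tool_pos": TCP position; "orientation": TCP orientation; "wrist_force": force on the tool from outside, world axes, zero at the start; "torque": the same for the moment, N m; "finger_gap": finger opening in m.
Only numpy, scipy, OpenCV 4.12 (cv2) and the standard library are available. Lean on these libraries where they do the work, as an engineer would, in place of code of your own. Each camera call takes 0.05 s, during which the arm holds its last target.

## Working session

There is one attempt and no reset: what is moved stays moved. The work goes in short steps, Python scripts to look and compute and a tool call to move; the robot and the scene stay as the last step left them, time stands still between calls to the robot, and variables do not carry over. Pictures are saved under pics/ and viewed, and the job is handed in when it is done.

Besides the shell and the picture viewer there is one more tool, called after ">>>" in YAML: its name, and indented under it one key for each argument. apply_moves: Moves the arm, as the interface text tells. Its arguments: {"type":"object","properties":{"motion":{"type":"array","items":{"type":"array","items":{"type":"number"}}},"fingers":{"type":"number"}},"required":["motion"]}

```bash
mkdir -p pics; ls; python3 - <<'E'
from plant import robot
import cv2
print(robot.get_obs())
for n in("scene","top"):
    im,d=robot.snapshot(n); cv2.imwrite(f"pics/{n}0.png",im[:,:,::-1]); import numpy as np; np.savez(f"{n}0.npz",im=im,d=d)
    c=robot.camera_model(n); print(n,c)
E
```

```text
pics
{'time_s': 0.0, 'joint_pos': array([-4.83148583e+01,  2.33954523e+00,  4.80163440e+00, -2.81738073e-02,
       -9.25613474e+01, -1.91198543e+01]), 'qvel': array([-0.01144249,  0.08476107, -0.08800521,  0.0379388 , -0.01611611,
       -0.05895422]), 'tau': array([ 3.32506585e-03, -3.68198991e+01,  3.47413802e+01,  6.93212718e+00,
       -5.40662615e-03, -4.88230000e-06]), 'tool_pos': array([ 0.23020127, -0.55372339,  0.23025792]), 'orientation': array([ 93.2874426 ,  89.89682814, 115.85396469]), 'wrist_force': array([ 0.13526577,  0.43211173, -0.03222539]), 'torque': array([-0.00174364, -0.01250174, -0.04269099]), 'finger_gap': 0.08530174975064306}
scene {'K': array([[454.96061722,   0.        , 312.47739694],
       [  0.        , 454.96061722, 193.93961768],
       [  0.        ,   0.        ,   1.        ]]), 'D': array([6.53195345e-05, 0.00000000e+00, 0.00000000e+00, 0.00000000e+00,
       0.00000000e+00]), 'T': array([[-0.84313532, -0.28102538,  0.45841855,  0.01295225],
       [-0.53740761,  0.41223646, -0.73569978,  0.9179454 ],
       [ 0.01777346, -0.86665209, -0.49859629,  0.62645552],
       [ 0.        ,  0.        ,  0.        ,  1.        ]])}
top {'K': array([[468.74754324,   0.        , 318.64233478],
       [  0.        , 468.74754324, 196.7616799 ],
       [  0.        ,   0.        ,   1.        ]]), 'D': array([-0.045783,  0.      ,  0.      ,  0.      ,  0.      ]), 'T': array([[-0.00679181, -0.98693162,  0.16099645,  0.33166106],
       [-0.99990341,  0.00475031, -0.01306192,  0.0468986 ],
       [ 0.01212644, -0.16106961, -0.98686855,  1.20303908],
       [ 0.        ,  0.        ,  0.        ,  1.        ]])}
```

View pics/top0.png

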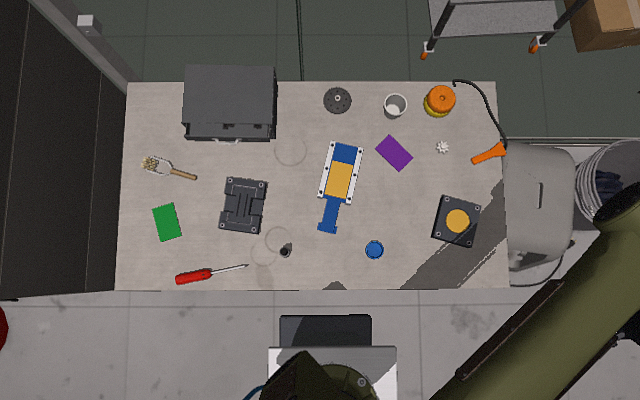

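View pics/scene0.png

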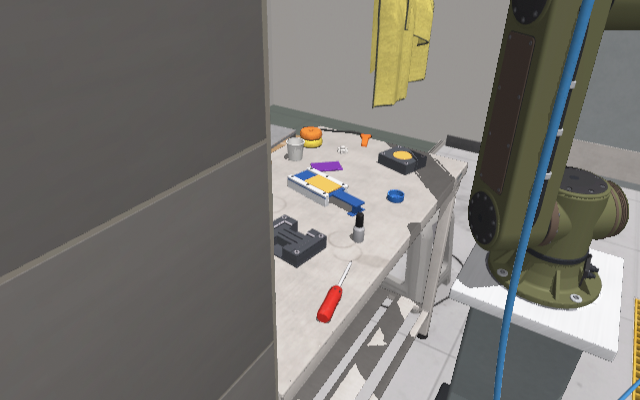

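The brass blank is in the tray at top (339,180). Things it could be taken for are the purple sheet (394,153), the green sheet (167,222) and the round disc (457,221). By the description I choose the brass rectangle in the tray, and I'll check it in a close crop. The rect die is at (243,205), on the left. The bottle is at (286,250), the cap at (374,249) and the star at (442,147).

```bash
cat > h.py <<'E'
import numpy as np,cv2
from plant import robot
def back(c,uv,z):
    p=cv2.undistortPoints(np.array(uv,float).reshape(-1,1,2),c['K'],c['D']).reshape(-1,2)
    r=np.c_[p,np.ones(len(p))]@c['T'][:3,:3].T; o=c['T'][:3,3]
    return o+r*((z-o[2])/r[:,2])[:,None]
def proj(c,P):
    T=np.linalg.inv(c['T']); P=np.array(P,float).reshape(-1,3)@T[:3,:3].T+T[:3,3]
    return cv2.projectPoints(P,np.zeros(3),np.zeros(3),c['K'],c['D'])[0].reshape(-1,2)
E
python3 - <<'E'
from h import *
im=np.load('top0.npz')['im'];c=robot.camera_model('top')
hsv=cv2.cvtColor(im,cv2.COLOR_RGB2HSV)
def rect(lo,hi,box,z):
    m=cv2.inRange(hsv,lo,hi);k=np.zeros_like(m);x0,y0,x1,y1=box;k[y0:y1,x0:x1]=m[y0:y1,x0:x1]
    ys,xs=np.nonzero(k);P=back(c,np.c_[xs,ys],z)[:,:2]*1000
    r=cv2.minAreaRect(P.astype(np.float32));print(box,len(xs),r,P.mean(0));return k
rect((15,100,120),(35,255,255),(310,130,370,240),.035)
rect((15,100,120),(35,255,255),(430,190,490,250),.034)
rect((100,100,60),(125,255,255),(310,130,370,240),.03)
rect((100,100,60),(125,255,255),(310,200,340,240),.03)
rect((100,100,60),(125,255,255),(360,235,390,265),.018)
rect((0,0,0),(180,255,105),(210,170,275,240),.034)
print(back(c,[(286,250),(442,147)],.0))
for n,b in(('a',(200,130,400,270)),):
    x0,y0,x1,y1=b;cv2.imwrite(f'pics/crop_{n}.png',cv2.resize(im[y0:y1,x0:x1,::-1],None,fx=4,fy=4,interpolation=cv2.INTER_NEAREST))
E
```

```text
(310, 130, 370, 240) 749 ((567.2994995117188, -19.12063217163086), (55.0992317199707, 89.3643798828125), 76.02090454101562) [567.05212368 -19.1198785 ]
(430, 190, 490, 250) 427 ((460.67315673828125, -317.08563232421875), (56.330753326416016, 57.18626022338867), 43.32542037963867) [ 460.3239255  -317.67562949]
(310, 130, 370, 240) 978 ((547.2101440429688, -13.669471740722656), (59.042442321777344, 231.57101440429688), 76.15454864501953) [546.15795763 -13.14794385]
(310, 200, 340, 240) 474 ((476.0539245605469, 6.349590301513672), (47.442298889160156, 84.74121856689453), 80.1820297241211) [472.13961583   4.43819944]
(360, 235, 390, 265) 246 ((389.59173583984375, -108.75165557861328), (43.19796371459961, 42.71586608886719), 89.55297088623047) [ 389.48342569 -107.92514634]
(210, 170, 275, 240) 2072 ((503.04559326171875, 222.30548095703125), (106.60072326660156, 135.31163024902344), 81.46883392333984) [501.55461189 221.94152144]
[[ 0.39060038  0.1152591   0.        ]
 [ 0.66072463 -0.29874927  0.        ]]
```

View pics/crop_a.png

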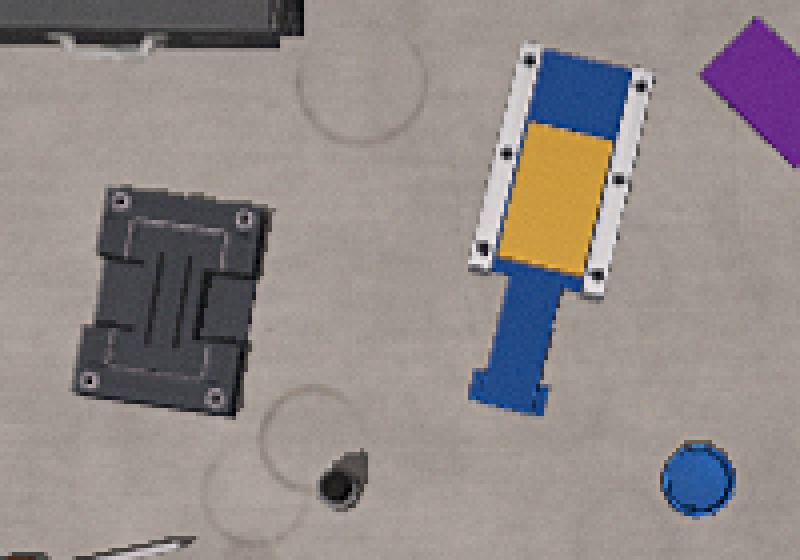

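The crop confirms it: a brass rectangle between the white rails, at about (0.567,-0.019), yaw -14°. The rect die is at about (0.502,0.222). Next I'll work out a route.

```bash
cat >> h.py <<'E'
from scipy.spatial.transform import Rotation as Ro
def pose():
    o=robot.get_obs();return o,np.array(o['tool_pos']),Ro.from_euler('xyz',o['orientation'],degrees=True).as_matrix()
def jawyaw(R): return np.degrees(np.arctan2(R[1,1],R[0,1]))
def plan(target,yaw=None,step=.035,n=None):
    o,p,R=pose(); y0=jawyaw(R); d=0 if yaw is None else ((yaw-y0+90)%180-90)
    dv=np.array(target)-p; k=n or int(max(np.ceil(np.linalg.norm(dv)/step),np.ceil(abs(d)/6.5),1))
    print('p',(p*1000).round(1),'jaw',y0.round(2),'twist tot',-d,'F',o['wrist_force'].round(1),'gap',round(o['finger_gap']*1000,1),'t',round(o['time_s'],2),'q6',o['joint_pos'][5].round(1), 'tilt',np.degrees(np.arccos(-R[2,0])).round(2))
    for i in range(k):
        Ri=Ro.from_rotvec([0,0,np.radians(d*i/k)]).as_matrix()@R
        print(np.r_[Ri.T@(dv/k),-d/k].round(4).tolist())
E
python3 - <<'E'
from h import *
o,p,R=pose();print(R.round(3))
plan([.52,-.02,.26],76)
im,d=robot.snapshot('wrist');cv2.imwrite('pics/w0.png',im[:,:,::-1]);c=robot.camera_model('wrist');print(c['K'],c['D'],c['T'].round(3))
E
```

```text
[[-0.001 -0.384  0.923]
 [ 0.001  0.923  0.384]
 [-1.     0.002 -0.   ]]
p [ 230.2 -553.8  230.3] jaw 112.56 twist tot 36.56498554045271 F [-0.1 -0.7  0.7] gap 85.6 t 0.1 q6 -19.1 tilt 0.09
[-0.0016, 0.0212, 0.0262, 2.0314]
[-0.0016, 0.0221, 0.0255, 2.0314]
[-0.0016, 0.023, 0.0247, 2.0314]
[-0.0016, 0.0239, 0.0238, 2.0314]
[-0.0016, 0.0247, 0.023, 2.0314]
[-0.0016, 0.0255, 0.0221, 2.0314]
[-0.0016, 0.0263, 0.0212, 2.0314]
[-0.0016, 0.027, 0.0202, 2.0314]
[-0.0016, 0.0277, 0.0193, 2.0314]
[-0.0016, 0.0284, 0.0183, 2.0314]
[-0.0016, 0.029, 0.0173, 2.0314]
[-0.0016, 0.0296, 0.0162, 2.0314]
[-0.0016, 0.0302, 0.0152, 2.0314]
[-0.0016, 0.0307, 0.0141, 2.0314]
[-0.0016, 0.0311, 0.013, 2.0314]
[-0.0016, 0.0316, 0.0119, 2.0314]
[-0.0016, 0.032, 0.0107, 2.0314]
[-0.0016, 0.0324, 0.0096, 2.0314]
[[329.12652927   0.         319.1777855 ]
 [  0.         329.12652927 198.12207947]
 [  0.           0.           1.        ]] [-0.03886272  0.          0.          0.          0.        ] [[-0.385  0.881  0.275  0.159]
 [ 0.923  0.367  0.117 -0.583]
 [ 0.002  0.299 -0.954  0.373]
 [ 0.     0.     0.     1.   ]]
```

View pics/w0.png

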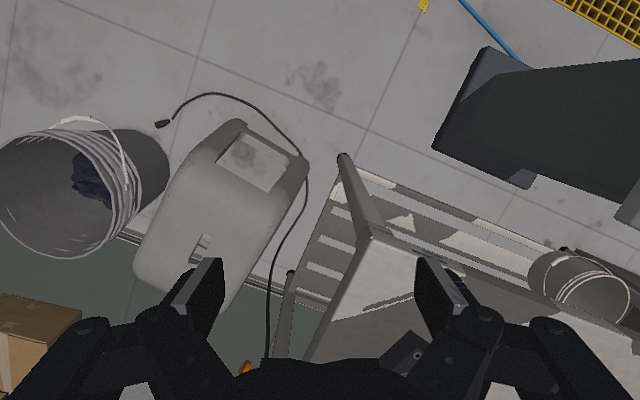

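>>> apply_moves:
  motion:
    - [-0.002, 0.021, 0.026, 2]
    - [-0.002, 0.022, 0.0255, 2]
    - [-0.002, 0.023, 0.0247, 2]
    - [-0.002, 0.024, 0.0238, 2]
    - [-0.002, 0.025, 0.023, 2]
  fingers: -1

```text
time_s: 0.57
tool_pos: [0.3094, -0.4038, 0.2354]
orientation: [123.7, 89.4, 135.3]
wrist_force: [1.6, 0.4, 0.7]
finger_gap: 0.0258
```

>>> apply_moves:
  motion:
    - [-0.002, 0.0255, 0.022, 2]
    - [-0.002, 0.026, 0.021, 2]
    - [-0.002, 0.027, 0.02, 2]
    - [-0.002, 0.0277, 0.019, 2]
    - [-0.002, 0.0284, 0.018, 2]

```text
time_s: 0.98
tool_pos: [0.3931, -0.2493, 0.2454]
orientation: [130.3, 89.3, 131.3]
wrist_force: [0.9, -0.9, -0.1]
finger_gap: 0.0001
```

>>> apply_moves:
  motion:
    - [-0.002, 0.029, 0.017, 2]
    - [-0.002, 0.0296, 0.016, 2]
    - [-0.002, 0.03, 0.015, 2]
    - [-0.002, 0.0307, 0.014, 2]
    - [-0.002, 0.031, 0.013, 2]

```text
time_s: 1.4
tool_pos: [0.4784, -0.0945, 0.2567]
orientation: [130.9, 89.3, 121.5]
wrist_force: [0.9, -0.6, -0.1]
finger_gap: -0.0003
```

```bash
python3 - <<'E'
from h import *
plan([.52,-.02,.26],76)
E
```

```text
p [478.4 -94.5 256.7] jaw 80.54 twist tot 4.541657472866177 F [ 0.9 -0.6 -0.1] gap -0.3 t 1.4 q6 -111.6 tilt 0.67
[-0.0009, 0.0268, 0.0096, 1.5139]
[-0.0009, 0.027, 0.0089, 1.5139]
[-0.0009, 0.0272, 0.0082, 1.5139]
```

>>> apply_moves:
  motion:
    - [-0.001, 0.027, 0.0096, 1.5]
    - [-0.001, 0.027, 0.009, 1.5]
    - [-0.001, 0.027, 0.008, 1.5]
    - [0, 0, 0, 0]
    - [0, 0, 0, 0]

```text
time_s: 1.82
tool_pos: [0.5229, -0.0096, 0.2582]
orientation: [144.7, 89.2, 130.8]
wrist_force: [0.2, -1.3, -0.7]
finger_gap: 0.0001
```

```bash
python3 - <<'E'
from h import *
plan([.52,-.02,.26],76)
c=robot.camera_model('wrist')
im,d=robot.snapshot('wrist');cv2.imwrite('pics/w1.png',im[:,:,::-1]);np.savez('w1.npz',im=im,d=d,**{'T':c['T']})
E
```

```text
p [522.9  -9.6 258.2] jaw 76.13 twist tot 0.13265509654959828 F [ 0.2 -1.3 -0.7] gap 0.1 t 1.82 q6 -124.4 tilt 0.81
[-0.0019, -0.0108, -0.0003, 0.1327]
```

View pics/w1.png

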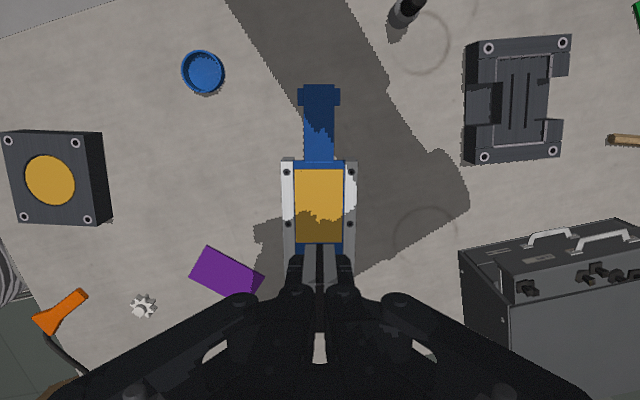

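The wrist view shows the blank at (319,205) between the rails, the tongue at (319,120), the rect die at (517,100) and the purple sheet aside at (227,270).

```bash
python3 - <<'E'
from h import *
print(robot.get_obs()['joint_pos'].round(1))
z=np.load('w1.npz');im=z['im'];c=robot.camera_model('wrist');c['T']=z['T']
hsv=cv2.cvtColor(im,cv2.COLOR_RGB2HSV)
m=cv2.inRange(hsv,(15,100,40),(35,255,255));k=0*m;k[150:260,270:370]=m[150:260,270:370]
ys,xs=np.nonzero(k);P=back(c,np.c_[xs,ys],.035)[:,:2]*1000;print(cv2.minAreaRect(P.astype(np.float32)))
# die screws & blocks, zoom
def zoom(n,x0,y0,x1,y1,f):
    cv2.imwrite(f'pics/{n}.png',cv2.resize(im[y0:y1,x0:x1,::-1],None,fx=f,fy=f,interpolation=cv2.INTER_CUBIC))
zoom('zd',450,20,590,180,4); zoom('zt',270,75,370,275,3)
# tongue mask edges
m=cv2.inRange(hsv,(100,80,20),(130,255,255))
for y in (110,120,130,140,150):
    xs=np.nonzero(m[y,270:370])[0]+270;print(y,back(c,[(xs.min()-.5,y),(xs.max()+.5,y)],.03)[:,:2].round(4).tolist())
o=z['d'];print(o[120,319],o[100,480],o[30,560])
# depth at tongue -> z
for u,v in((319,120),(319,190),(490,100),(515,100),(545,50),(287,190),(20,50)):
    r=np.linalg.inv(c['K'])@[u,v,1]*o[v,u];print((u,v),(c['T'][:3,:3]@r+c['T'][:3,3]).round(4))
E
```

```text
[  20.4   -8.7   -2.6   -0.8  -96.3 -124.4]
((566.926513671875, -19.611957550048828), (55.7175178527832, 89.96676635742188), 77.3282241821289)
110 [[0.4571, -0.0091], [0.465, 0.0228]]
120 [[0.4675, -0.0118], [0.4754, 0.0203]]
130 [[0.478, -0.0145], [0.486, 0.0179]]
140 [[0.4887, -0.0173], [0.4968, 0.0153]]
150 [[0.4996, -0.0201], [0.5077, 0.0128]]
0.36393398 0.3797455 0.3636116
(319, 120) [0.4719 0.0047 0.0282]
(319, 190) [ 0.5479 -0.014   0.0353]
(490, 100) [0.4987 0.2024 0.0053]
(515, 100) [0.5024 0.2178 0.0281]
(545, 50) [0.4589 0.2478 0.0347]
(287, 190) [ 0.5389 -0.0497  0.0359]
(20, 50) [ 0.3211 -0.2984  0.0031]
```

View pics/zd.png

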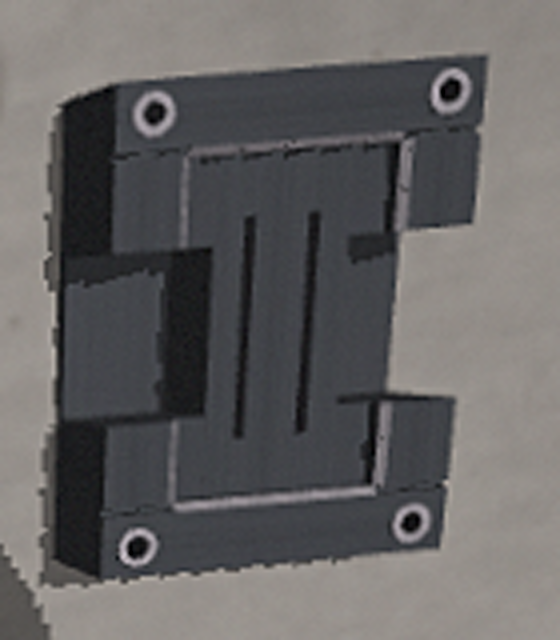

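View pics/zt.png

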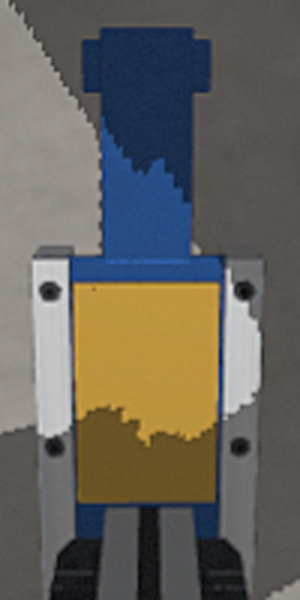

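```bash
python3 - <<'E'
from h import *
plan([.636,-.0366,.10],76.2,n=6)
E
```

```text
p [522.7  -9.8 257.9] jaw 76.11 twist tot -0.09363924208025765 F [-0.6 -0.1 -1. ] gap -0.1 t 1.87 q6 -124.4 tilt 0.84
[0.0261, -0.0, 0.0197, -0.0156]
[0.0261, -0.0, 0.0197, -0.0156]
[0.0261, -0.0, 0.0197, -0.0156]
[0.0261, -0.0, 0.0197, -0.0156]
[0.0261, -0.0, 0.0197, -0.0156]
[0.0261, -0.0, 0.0197, -0.0156]
```

>>> apply_moves:
  motion:
    - [0.026, 0, 0.02, 0]
    - [0.026, 0, 0.02, 0]
    - [0.026, 0, 0.02, 0]
    - [0.026, 0, 0.02, 0]
    - [0.026, 0, 0.02, 0]

```text
time_s: 2.28
tool_pos: [0.6236, -0.036, 0.1344]
orientation: [68.3, 89.0, 54.5]
wrist_force: [-0.3, 0.9, 0.8]
finger_gap: 0.0002
```

>>> apply_moves:
  motion:
    - [0.015, 0, 0.015, 0]
    - [0, 0, 0, 0]

```text
time_s: 2.45
tool_pos: [0.637, -0.0427, 0.1103]
orientation: [107.1, 89.2, 93.0]
wrist_force: [-1.3, 0.2, -1.2]
finger_gap: 0.0002
```

```bash
python3 - <<'E'
from h import *
plan([.636,-.0366,.045],76.2)
c=robot.camera_model('wrist')
im,d=robot.snapshot('wrist');cv2.imwrite('pics/w2.png',im[:,:,::-1])
_,p,R=pose();print(proj(c,[p,[.6109,-.0304,.035]]))
E
```

```text
p [637.  -42.7 110.3] jaw 75.94 twist tot -0.26192167279930345 F [-1.3  0.2 -1.2] gap 0.2 t 2.45 q6 -117.6 tilt 0.77
[0.0327, 0.0024, -0.0011, -0.131]
[0.0327, 0.0024, -0.0011, -0.131]
[[319.17688473 261.66983426]
 [326.01886785 170.4490413 ]]
```

View pics/w2.png

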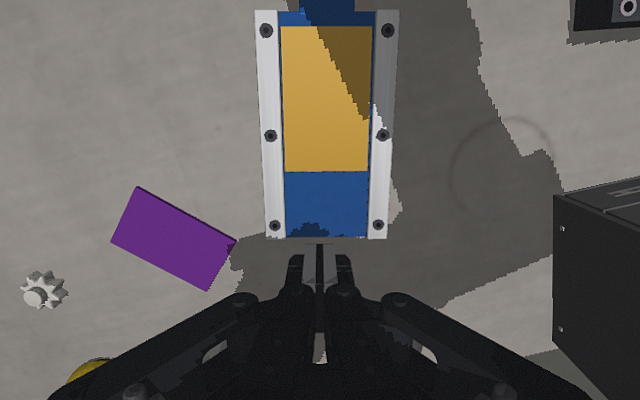

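The blank's rear edge is at row 171 (cols 283–369), with blue floor behind it down to row 238. I'll go down behind it.

>>> apply_moves:
  motion:
    - [0.03, 0.0025, -0.001, 0]
    - [0.03, 0.0025, -0.001, 0]
    - [0, 0, 0, 0]

```text
time_s: 2.75
tool_pos: [0.6367, -0.039, 0.055]
orientation: [77.4, 89.1, 63.1]
wrist_force: [-0.8, -0.3, -1.5]
finger_gap: 0.0002
```

```bash
python3 - <<'E'
from h import *
plan([.636,-.0366,.033],76.2)
c=robot.camera_model('wrist')
im,d=robot.snapshot('wrist');cv2.imwrite('pics/w3.png',im[:,:,::-1])
E
```

```text
p [636.7 -39.   55. ] jaw 75.78 twist tot -0.4223314348215723 F [-0.8 -0.3 -1.5] gap 0.2 t 2.75 q6 -118.1 tilt 0.85
[0.022, 0.0018, -0.0014, -0.4223]
```

View pics/w3.png

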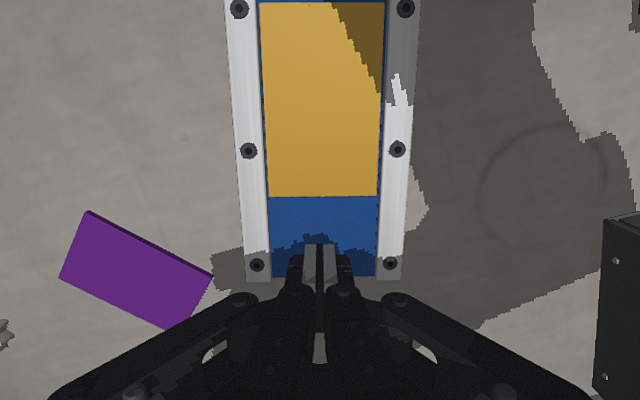

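>>> apply_moves:
  motion:
    - [0.014, 0.002, -0.001, -0.4]
    - [0.008, 0, 0, 0]
    - [0, 0, 0, 0]

```text
time_s: 3.05
tool_pos: [0.6406, -0.0378, 0.0443]
orientation: [43.9, 88.6, 30.1]
wrist_force: [0.1, 0.2, -0.1]
finger_gap: -0.0001
```

```bash
python3 - <<'E'
from h import *
plan([.636,-.0366,.032],76.2)
E
```

```text
p [640.6 -37.8  44.3] jaw 76.26 twist tot 0.0625247532728963 F [ 0.1  0.2 -0.1] gap -0.1 t 3.05 q6 -117.9 tilt 1.37
[0.0122, -0.0001, -0.005, 0.0625]
```

>>> apply_moves:
  motion:
    - [0.006, 0, -0.005, 0]
    - [0.004, 0, 0, 0]
    - [0, 0, 0, 0]

```text
time_s: 3.3
tool_pos: [0.6374, -0.0365, 0.0382]
orientation: [38.3, 88.3, 24.6]
wrist_force: [-1.0, -0.2, -0.3]
finger_gap: -0.0002
```

```bash
python3 - <<'E'
from h import *
plan([.636,-.0366,.032],76.2)
o,p,R=pose();print(o['joint_pos'].round(1),R.round(4))
E
```

```text
p [637.4 -36.5  38.2] jaw 76.28 twist tot 0.07550526979918004 F [-1.  -0.2 -0.3] gap -0.2 t 3.3 q6 -118.1 tilt 1.7
[0.0062, -0.0006, -0.0015, 0.0755]
[  14.5   10.2   -6.8   -0.3  -71.3 -118.1] [[ 0.027   0.2372  0.9711]
 [ 0.0123  0.9713 -0.2376]
 [-0.9996  0.0184  0.0233]]
```

>>> apply_moves:
  motion:
    - [0.008, -0.001, -0.002, 0]
    - [0, 0, 0, 0]

```text
time_s: 3.47
tool_pos: [0.6364, -0.0368, 0.0314]
orientation: [36.0, 88.1, 22.3]
wrist_force: [-0.5, -0.1, -0.4]
finger_gap: 0.0003
```

```bash
python3 - <<'E'
from h import *
plan([.636,-.0366,.032],76.2)
o,p,R=pose();print(o['joint_pos'].round(1),R[:,0].round(4))
E
```

```text
p [636.4 -36.8  31.4] jaw 76.3 twist tot 0.0998845333151337 F [-0.5 -0.1 -0.4] gap 0.3 t 3.47 q6 -118.1 tilt 1.88
[-0.0006, 0.0001, -0.0004, 0.0999]
[  14.5   10.2   -7.6   -0.3  -70.3 -118.1] [ 0.0303  0.0124 -0.9995]
```

>>> apply_moves:
  motion:
    - [-0.0006, 0, -0.01, 0]
    - [-0.0004, 0, -0.01, 0]
    - [-0.0004, 0, -0.01, 0]
    - [-0.0004, 0, -0.01, 0]

```text
time_s: 3.8
tool_pos: [0.5973, -0.0279, 0.0316]
orientation: [34.3, 88.1, 20.6]
wrist_force: [0.1, -0.5, -0.2]
finger_gap: 0.0002
```

```bash
python3 - <<'E'
from h import *
def tr(p,o=np.array([.5436,-.0139]),a=np.radians(-13.8)):
    d=np.array(p[:2])-o;return np.array([np.cos(a)*d[0]+np.sin(a)*d[1],-np.sin(a)*d[0]+np.cos(a)*d[1]])*1000
o,p,R=pose();print('tcp tray',tr(p),R[:,0].round(4),R[:,2].round(4))
plan([.5,-.0366,.032],76.2,n=5)
im,d=robot.snapshot('wrist');cv2.imwrite('pics/w4.png',im[:,:,::-1])
E
```

```text
tcp tray [55.49371257 -0.76872397] [ 0.0305  0.0114 -0.9995] [ 0.9708 -0.2382  0.0269]
p [597.3 -27.9  31.6] jaw 76.24 twist tot 0.04298493084618826 F [ 0.1 -0.5 -0.2] gap 0.2 t 3.8 q6 -120.2 tilt 1.87
[-0.0007, -0.0063, -0.0185, 0.0086]
[-0.0007, -0.0063, -0.0185, 0.0086]
[-0.0007, -0.0063, -0.0185, 0.0086]
[-0.0007, -0.0063, -0.0185, 0.0086]
[-0.0007, -0.0063, -0.0185, 0.0086]
```

View pics/w4.png

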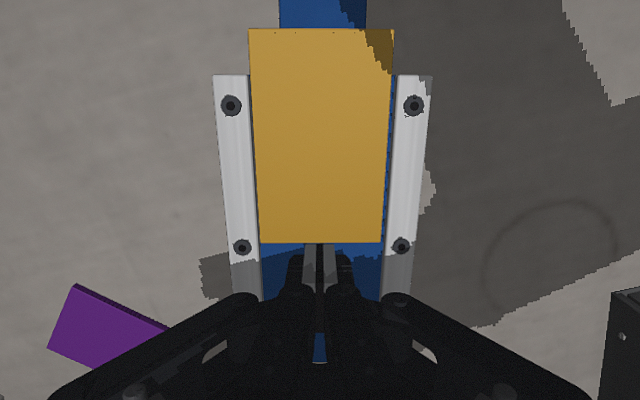

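>>> apply_moves:
  motion:
    - [-0.0004, 0, -0.01, 0]
    - [-0.0004, 0, -0.01, 0]
    - [-0.0004, 0, -0.01, 0]
    - [-0.0004, 0, -0.01, 0]
    - [-0.0004, 0, -0.01, 0]

```text
time_s: 4.27
tool_pos: [0.547, -0.0157, 0.0323]
orientation: [33.9, 88.1, 20.2]
wrist_force: [0.6, 0.3, -0.6]
finger_gap: 0.0002
```

>>> apply_moves:
  motion:
    - [-0.0004, 0, -0.009, 0]
    - [-0.0004, 0, -0.006, 0]
    - [-0.0003, 0, -0.004, 0]
    - [0, 0, 0, 0]

```text
time_s: 4.6
tool_pos: [0.5273, -0.0108, 0.0334]
orientation: [33.8, 88.1, 20.0]
wrist_force: [-0.7, 0.0, 1.3]
finger_gap: -0.0
```

```bash
cat >> h.py <<'E'
def tr(p,o=np.array([.5436,-.0139]),a=np.radians(-13.8)):
    d=np.array(p[:2])-o;return np.array([np.cos(a)*d[0]+np.sin(a)*d[1],-np.sin(a)*d[0]+np.cos(a)*d[1]])*1000
def brass(im,c,box,z):
    hsv=cv2.cvtColor(im,cv2.COLOR_RGB2HSV);m=cv2.inRange(hsv,(15,100,40),(35,255,255));k=0*m;x0,y0,x1,y1=box;k[y0:y1,x0:x1]=m[y0:y1,x0:x1]
    ys,xs=np.nonzero(k);P=back(c,np.c_[xs,ys],z)[:,:2]*1000;r=cv2.minAreaRect(P.astype(np.float32));print('brass',r,tr(np.array(r[0])/1000))
E
python3 - <<'E'
from h import *
o,p,R=pose();print('tcp tray',tr(p),p,R[:,0].round(4),o['wrist_force'])
im,d=robot.snapshot('wrist');cv2.imwrite('pics/w5.png',im[:,:,::-1]);brass(im,robot.camera_model('wrist'),(200,0,450,300),.035)
im,d=robot.snapshot('top');brass(im,robot.camera_model('top'),(310,130,370,250),.035)
E
```

```text
tcp tray [-16.56807352  -0.89840131] [ 0.52729588 -0.01082043  0.03344315] [ 0.0317  0.0116 -0.9994] [-0.73218163  0.00285813  1.31023751]
brass ((473.2030944824219, 3.3410873413085938), (55.67931365966797, 89.39547729492188), 75.55899047851562) [-7.24774243e+01 -4.86063359e-02]
brass ((550.9290161132812, -21.08228302001953), (151.1166534423828, 256.4890441894531), 88.57746124267578) [ 8.83067359 -5.22674569]
```

View pics/w5.png

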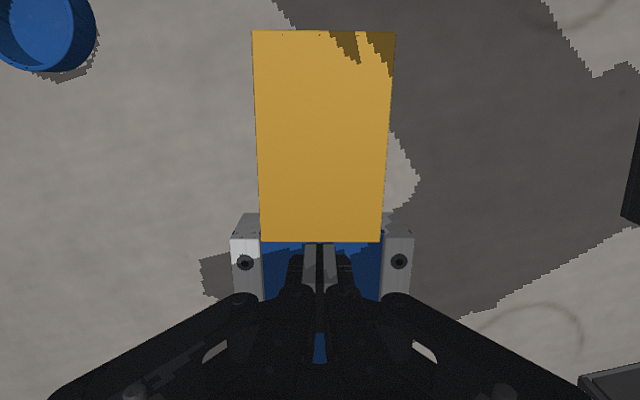

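The blank has slid onto the tongue: centre at tray x=-72.5 mm, yaw -14.4°. Next I rise, open and grasp.

>>> apply_moves:
  motion:
    - [0, 0, 0.008, 0]
    - [-0.03, 0, 0, 0]
    - [-0.03, 0, 0, 0]
    - [0, 0, 0, 0]

```text
time_s: 5.03
tool_pos: [0.5349, -0.0148, 0.0934]
orientation: [32.8, 88.4, 19.1]
wrist_force: [0.9, 0.3, 1.0]
finger_gap: -0.0001
```

```bash
python3 - <<'E'
from h import *
plan([.4732,.0038,.085],75.7)
E
```

```text
p [534.9 -14.8  93.4] jaw 76.25 twist tot 0.5477109237576627 F [0.9 0.3 1. ] gap -0.1 t 5.03 q6 -123.7 tilt 1.61
[0.0034, 0.0017, -0.0323, 0.2739]
[0.0034, 0.0015, -0.0323, 0.2739]
```

>>> apply_moves:
  motion:
    - [0.001, 0.0017, -0.031, 0.3]
    - [0.001, 0.0015, -0.031, 0.3]
    - [0, 0, 0, 0]
  fingers: 1

```text
time_s: 5.28
tool_pos: [0.4768, 0.0027, 0.0885]
orientation: [31.9, 88.6, 17.3]
wrist_force: [1.4, 0.3, -0.3]
finger_gap: 0.036
```

```bash
python3 - <<'E'
from h import *
plan([.4732,.0038,.06],75.7)
im,d=robot.snapshot('wrist');cv2.imwrite('pics/w6.png',im[:,:,::-1])
c=robot.camera_model('wrist');brass(im,c,(200,0,450,300),.035);_,p,R=pose();print(proj(c,[p,p-.019*R[:,0],[.4732,.0033,.035]]))
E
```

```text
p [476.8   2.7  88.5] jaw 75.42 twist tot -0.27985220856287185 F [ 1.4  0.3 -0.3] gap 36.0 t 5.28 q6 -129.4 tilt 1.38
[0.0285, -0.0002, -0.0043, -0.2799]
brass ((474.85284423828125, 3.379230499267578), (55.96648025512695, 90.3559799194336), 75.61894989013672) [-70.8843942    0.38195631]
[[319.34161921 261.34790615]
 [319.38647402 282.65708654]
 [317.14583761 210.98648181]]
```

View pics/w6.png

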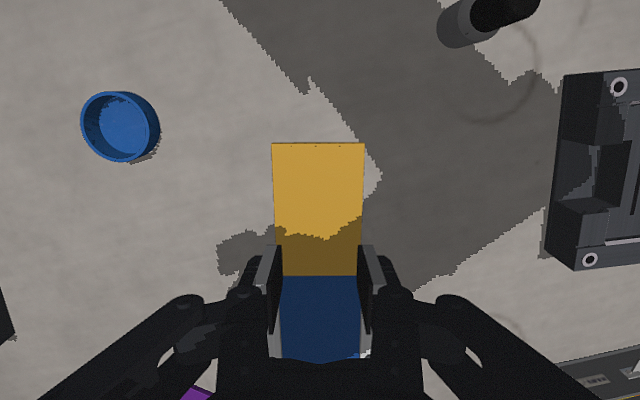

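>>> apply_moves:
  motion:
    - [0, 0, -0.002, 0]
    - [0.012, 0, -0.001, 0]
    - [0, 0, 0, 0]

```text
time_s: 5.58
tool_pos: [0.4779, 0.0035, 0.077]
orientation: [30.2, 88.4, 15.7]
wrist_force: [0.0, 0.2, -1.5]
finger_gap: 0.0791
```

```bash
python3 - <<'E'
from h import *
plan([.4745,.0037,.016],75.7)
im,d=robot.snapshot('wrist');cv2.imwrite('pics/w7.png',im[:,:,::-1])
E
```

```text
p [477.9   3.5  77. ] jaw 75.47 twist tot -0.22908544818182008 F [ 0.   0.2 -1.5] gap 79.1 t 5.58 q6 -129.5 tilt 1.59
[0.0304, -0.0008, -0.0024, -0.1145]
[0.0304, -0.0008, -0.0024, -0.1145]
```

View pics/w7.png

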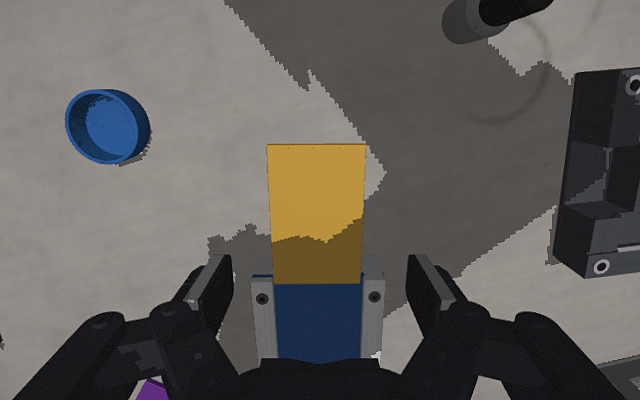

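>>> apply_moves:
  motion:
    - [0.03, -0.001, -0.004, -0.1]
    - [0.022, -0.001, -0.003, -0.1]
    - [0.006, 0, 0, 0]

```text
time_s: 5.88
tool_pos: [0.4764, 0.0033, 0.0211]
orientation: [26.4, 88.0, 12.0]
wrist_force: [-0.7, -0.3, -0.5]
finger_gap: 0.0855
```

```bash
python3 - <<'E'
from h import *
plan([.4745,.0035,.014],75.7)
im,d=robot.snapshot('wrist');cv2.imwrite('pics/w8.png',im[:,:,::-1])
c=robot.camera_model('wrist');brass(im,c,(200,0,450,300),.035)
E
```

```text
p [476.4   3.3  21.1] jaw 75.63 twist tot -0.06637919729669761 F [-0.7 -0.3 -0.5] gap 85.5 t 5.88 q6 -129.6 tilt 1.96
[0.0071, -0.0004, -0.0021, -0.0664]
brass ((457.80267333984375, 7.1846771240234375), (55.51059341430664, 60.56291961669922), 75.39706420898438) [-8.83501260e+01  1.05197567e-02]
```

View pics/w8.png

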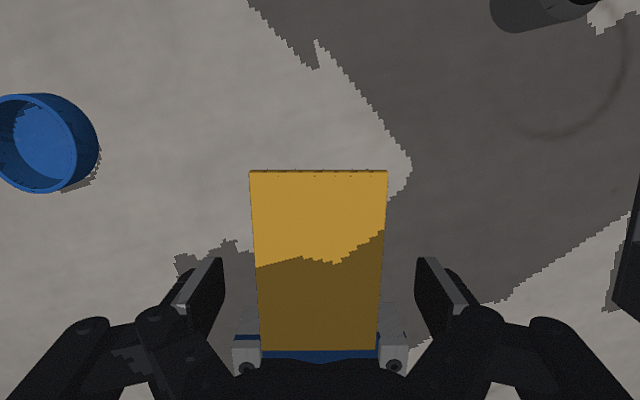

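```bash
python3 - <<'E'
from h import *
c=robot.camera_model('wrist');q=back(c,[(318.5,172),(318,350)],.035);print(q,tr(q[0]),tr(q[1]));o,p,R=pose();print(tr(p),tr(p-.019*R[:,0]),R[:,0])
E
```

```text
[[ 0.42932246  0.01455337  0.035     ]
 [ 0.51563396 -0.00777738  0.035     ]] [-117.76592242    0.37302779] [-28.61922985  -0.72495444]
[-69.581086    0.5195305] [-70.14840461   0.24810057] [ 0.03240461  0.00675108 -0.99945203]
```

>>> apply_moves:
  motion:
    - [0.009, 0, -0.003, 0]
    - [0, 0, 0, 0]

```text
time_s: 6.1
tool_pos: [0.4742, 0.0037, 0.0119]
orientation: [24.7, 88.1, 10.3]
wrist_force: [0.5, -0.0, -0.3]
finger_gap: 0.0852
```

>>> apply_moves:
  motion:
    - [0, 0, 0, 0]
    - [0, 0, 0, 0]
    - [0, 0, 0, 0]
    - [0, 0, 0, 0]
    - [0, 0, 0, 0]
  fingers: -1

```text
time_s: 6.52
tool_pos: [0.4769, 0.0043, 0.0162]
orientation: [24.4, 87.8, 10.0]
wrist_force: [0.5, -0.4, -2.1]
finger_gap: 0.0542
```

```bash
python3 - <<'E'
from h import *
plan([.4745,.0035,.014],75.7)
im,d=robot.snapshot('wrist');cv2.imwrite('pics/w9.png',im[:,:,::-1])
E
```

```text
p [476.9   4.3  16.2] jaw 75.63 twist tot -0.0674696355969644 F [ 0.5 -0.4 -2.1] gap 54.2 t 6.52 q6 -129.9 tilt 2.21
[0.0021, -0.0014, -0.0022, -0.0675]
```

View pics/w9.png

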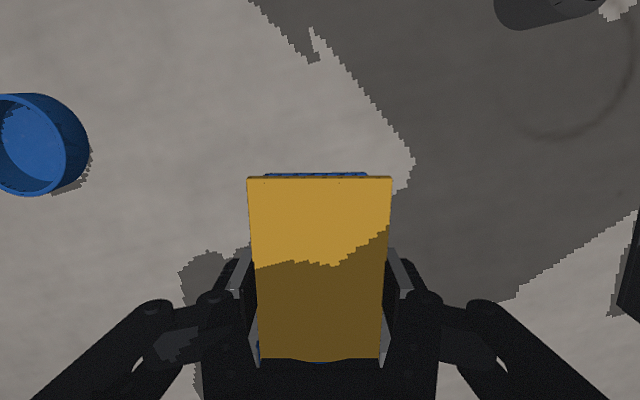

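>>> apply_moves:
  motion:
    - [-0.01, 0, 0, 0]
    - [-0.02, 0, 0, 0]
    - [-0.02, 0, 0, 0]
    - [-0.02, 0, 0, 0]
    - [-0.02, 0, 0, 0]

```text
time_s: 6.98
tool_pos: [0.4698, 0.0026, 0.1063]
orientation: [22.7, 88.4, 8.2]
wrist_force: [0.5, 0.1, -0.7]
finger_gap: 0.0544
```

```bash
python3 - <<'E'
from h import *
z=np.load('w1.npz');c=robot.camera_model('wrist');c['T']=z['T']
s=np.array([(154,112),(450,91),(138,547),(410,523)])/4+[450,20]-.375
q=back(c,s,.034)[:,:2]*1000;print(q,q.mean(0))
for a,b in((0,1),(2,3),(0,2),(1,3)):d=q[b]-q[a];print(a,b,np.hypot(*d),np.degrees(np.arctan2(d[1],d[0])))
plan([.4745,.05,.12],75.7)
im,d=robot.snapshot('wrist');cv2.imwrite('pics/w10.png',im[:,:,::-1])
im,d=robot.snapshot('scene');cv2.imwrite('pics/s1.png',im[:,:,::-1])
print(robot.get_obs()['joint_pos'])
E
```

```text
[[440.68477266 194.74413646]
 [452.85524917 273.93899484]
 [554.91667777 178.13483961]
 [566.74151954 256.93944411]] [503.79955478 225.93935376]
0 1 80.12456608983 81.2632715830104
2 3 79.68684065040469 81.46628272937348
0 2 115.4330840259415 -8.27282144886902
1 3 115.14802344514231 -8.489731255377503
p [469.8   2.6 106.3] jaw 75.59 twist tot -0.11037107880090957 F [ 0.5  0.1 -0.7] gap 54.4 t 6.98 q6 -129.9 tilt 1.61
[-0.0067, 0.0236, -0.0035, -0.0552]
[-0.0067, 0.0236, -0.0034, -0.0552]
[  25.42661557  -19.01784291  -27.10369176    0.59073986  -79.96301912
 -129.92086112]
```

View pics/w10.png

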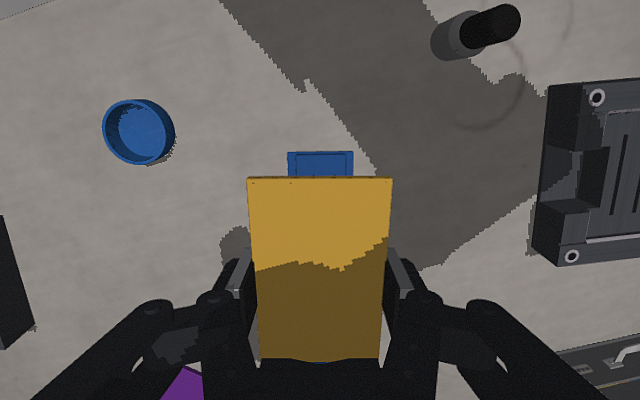

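View pics/s1.png

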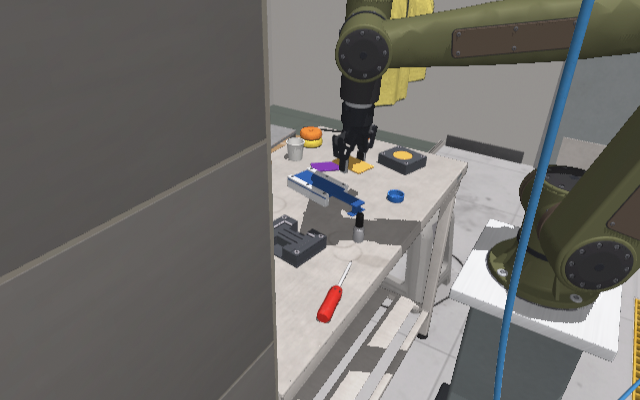

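>>> apply_moves:
  motion:
    - [-0.008, 0.02, -0.001, -1]
    - [-0.008, 0.02, -0.001, -1]
    - [-0.008, 0.02, -0.001, -1]
    - [-0.004, 0.01, 0, -1]
    - [0, 0, 0, 0]

```text
time_s: 7.5
tool_pos: [0.4839, 0.0736, 0.1419]
orientation: [21.6, 87.9, 11.2]
wrist_force: [-0.5, -0.4, -1.1]
finger_gap: 0.0544
```

```bash
python3 - <<'E'
from h import *
o,p,R=pose();plan([.50,.15,.15],81.6);c=robot.camera_model('wrist')
im,d=robot.snapshot('wrist');cv2.imwrite('pics/w11.png',im[:,:,::-1]);np.savez('w11.npz',im=im,d=d,T=c['T'],p=p,R=R)
x0,y0=430,60;cv2.imwrite('pics/zd2.png',cv2.resize(im[y0:y0+190,x0:,::-1],None,fx=3,fy=3,interpolation=cv2.INTER_CUBIC))
E
```

```text
p [483.9  73.6 141.9] jaw 79.66 twist tot -1.9358596408686566 F [-0.5 -0.4 -1.1] gap 54.4 t 7.5 q6 -133.4 tilt 2.13
[-0.0023, 0.026, 0.0008, -0.6453]
[-0.0023, 0.026, 0.0011, -0.6453]
[-0.0023, 0.026, 0.0014, -0.6453]
```

View pics/w11.png

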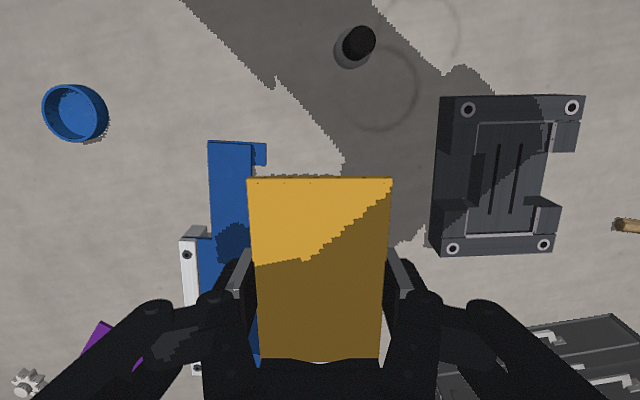

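View pics/zd2.png

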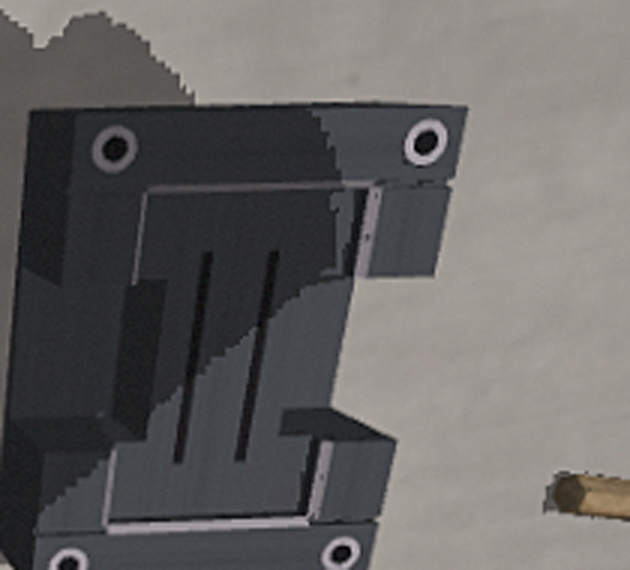

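```bash
cat > m.py <<'E'
from h import *
def blankrel(f):
    z=np.load(f);c=robot.camera_model('wrist');c['T']=z['T'];im=z['im'];p=z['p'];R=z['R'];T=z['T']
    hsv=cv2.cvtColor(im,cv2.COLOR_RGB2HSV);m=cv2.inRange(hsv,(15,100,40),(35,255,255));m[:150]=0;m[365:]=0;m[:,:230]=0;m[:,410:]=0
    ys,xs=np.nonzero(cv2.erode(m,np.ones((9,9))));d=z['d'][ys,xs];k=d>0
    n=cv2.undistortPoints(np.c_[xs,ys].astype(float).reshape(-1,1,2),c['K'],c['D']).reshape(-1,2)
    P=np.c_[n,np.ones(len(n))]*d[:,None];P=P[k]@T[:3,:3].T+T[:3,3]
    Q=(P-p)@R  # tool frame
    A=np.c_[np.ones(len(Q)),Q[:,1:]];co=np.linalg.lstsq(A,Q[:,0],rcond=None)[0];print('top plane tool x=',co[0]*1000,'slopes(y,z)',co[1:], 'std',np.std(A@co-Q[:,0])*1000)
    nw=R@np.r_[1,-co[1:]];nw/=np.linalg.norm(nw);print('blank normal world',nw)
    # edges -> intersect plane in tool frame
    def tool(uv,x0):
        n=cv2.undistortPoints(np.array(uv,float).reshape(-1,1,2),c['K'],c['D']).reshape(-1,2)
        r=(np.c_[n,np.ones(len(n))]@T[:3,:3].T)@R;o=(T[:3,3]-p)@R
        # x = x0 + s.yz
        nn=np.r_[1,-co[1:]];t=(x0-o@nn)/(r@nn);return (o+r*t[:,None])*1000
    rows=range(195,350,5);L=[];Rr=[]
    for y in rows:
        x=np.nonzero(m[y])[0]
        if len(x):L.append((x.min()-.5,y));Rr.append((x.max()+.5,y))
    F=[]
    for x in range(255,386,5):
        y=np.nonzero(m[:,x])[0];F.append((x,y.min()-.5))
    for x0 in (co[0],):
        for nme,e in(('L',L),('R',Rr),('F',F)):
            q=tool(e,x0)
            if nme=='F': f=np.polyfit(q[:,1],q[:,2],1);print('F z=',np.median(q[:,2]),'slope',f[0])
            else: f=np.polyfit(q[:,2],q[:,1],1);print(nme,'y at z0',f[1],'at z=-30',np.polyval(f,-30),'slope',f[0])
E
python3 - <<'E'
from m import *
blankrel('w11.npz')
z=np.load('w11.npz');c=robot.camera_model('wrist');c['T']=z['T']
s=np.array([(115,149),(426,142),(68,566),(341,553)])/3+[430,60]-.33
q=back(c,s,.034)[:,:2]*1000;print(q,q.mean(0))
for a,b in((0,1),(2,3),(0,2),(1,3)):d=q[b]-q[a];print(a,b,np.hypot(*d),np.degrees(np.arctan2(d[1],d[0])))
E
```

```text
top plane tool x= -20.233427735160678 slopes(y,z) [0.01063212 0.03321063] std 0.552277539734285
blank normal world [ 0.00182077  0.00273636 -0.9999946 ]
L y at z0 -27.681123424457585 at z=-30 -27.776549251495254 slope 0.003180860901255578
R y at z0 27.527189486554672 at z=-30 27.524270712773443 slope 9.729245937427618e-05
F z= -47.792625363123136 slope -0.0016194787370547182
[[441.24273657 194.8823319 ]
 [452.87123535 274.12828445]
 [555.26309341 177.91621486]
 [566.6146489  257.40221729]] [503.99792856 226.08226213]
0 1 80.09458771259948 81.65203226152656
2 3 80.29248031670097 81.87243206664633
0 2 115.27571687932011 -8.463456720263087
1 3 114.96662754349659 -8.365439692328113
```

```bash
cat >> m.py <<'E'
OFF=np.array([-.0177,-.0001,-.0028])
def goto(zmid,seat=(.504,.226),jaw=81.65,off=OFF,**k):
    o,p,R=pose();a=np.radians((jaw-jawyaw(R)));Rt=Ro.from_rotvec([0,0,a]).as_matrix()@R
    b=p+R@off;print('blank now',(b*1000).round(1),'joints',o['joint_pos'].round(1), 'toolx',R[:,0].round(4),'toolz.z',R[2,2].round(4),'tooly.z',R[2,1].round(4))
    plan(np.r_[seat,zmid]-Rt@off,jaw,**k)
E
python3 - <<'E'
from m import *
goto(.14,n=6)
im,d=robot.snapshot('scene');cv2.imwrite('pics/s2.png',im[:,:,::-1])
E
```

```text
blank now [480.3  73.3 159.1] joints [  32.9  -16.7  -22.1    0.8  -82.7 -133.4] toolx [ 0.0359  0.0069 -0.9993] toolz.z 0.0341 tooly.z 0.0133
p [483.7  73.  141.5] jaw 79.61 twist tot -2.0418410256050947 F [-0.6  0.2 -0.3] gap 54.3 t 7.55 q6 -133.4 tilt 2.1
[0.0035, 0.0257, -0.0008, -0.3403]
[0.0035, 0.0257, -0.0007, -0.3403]
[0.0035, 0.0257, -0.0005, -0.3403]
[0.0035, 0.0257, -0.0004, -0.3403]
[0.0035, 0.0257, -0.0002, -0.3403]
[0.0035, 0.0257, -0.0001, -0.3403]
```

View pics/s2.png

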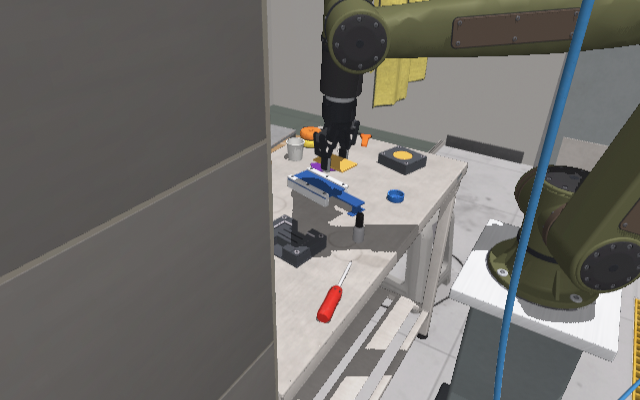

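>>> apply_moves:
  motion:
    - [0.003, 0.025, -0.0008, -0.4]
    - [0.003, 0.025, -0.0007, -0.4]
    - [0.003, 0.025, -0.0005, -0.4]

```text
time_s: 7.85
tool_pos: [0.4946, 0.1432, 0.1324]
orientation: [18.8, 88.0, 9.2]
wrist_force: [0.8, -0.4, -1.1]
finger_gap: 0.0538
```

```bash
python3 - <<'E'
from m import *
goto(.14,n=3)
im,d=robot.snapshot('scene');cv2.imwrite('pics/s3.png',im[:,:,::-1]);c=robot.camera_model('scene')
hsv=cv2.cvtColor(im,cv2.COLOR_RGB2HSV);m=cv2.inRange(hsv,(95,150,80),(110,255,255))
def w(u,v):
    r=np.linalg.inv(c['K'])@[u,v,1]*d[v,u];return (c['T'][:3,:3]@r+c['T'][:3,3]).round(3)
for v in (5,20,40,60,150,250,300):
    x=np.nonzero(m[v,480:])[0]+480
    if len(x):
        u=int(np.median(x));print(v,u,'hose',w(u,v),'left',w(u-20,v),'right',w(min(u+20,639),v))
im,d=robot.snapshot('top');cv2.imwrite('pics/t3.png',im[:,:,::-1])
E
```

```text
blank now [491.2 143.5 150. ] joints [  39.3  -12.2  -19.4    1.   -81.  -139.1] toolx [ 0.035   0.0056 -0.9994] toolz.z 0.0336 tooly.z 0.0114
p [494.6 143.2 132.4] jaw 80.34 twist tot -1.3053488529242259 F [ 0.8 -0.4 -1.1] gap 53.8 t 7.85 q6 -139.1 tilt 2.03
[0.0036, 0.0278, -0.0005, -0.4351]
[0.0036, 0.0278, -0.0003, -0.4351]
[0.0036, 0.0278, -0.0001, -0.4351]
5 587 hose [0.051 0.216 0.553] left [0.081 0.128 0.542] right [0.032 0.089 0.542]
20 582 hose [0.052 0.214 0.535] left [0.081 0.132 0.522] right [0.033 0.09  0.522]
40 577 hose [0.05  0.216 0.511] left [0.081 0.132 0.494] right [0.031 0.082 0.492]
60 571 hose [0.05  0.216 0.485] left [ 0.296 -2.338 -0.043] right [ 0.081 -2.3   -0.004]
150 547 hose [0.047 0.214 0.355] left [ 0.292 -2.339 -0.661] right [ 0.055 -2.305 -0.586]
250 521 hose [0.041 0.212 0.174] left [ 0.089 -0.009  0.016] right [0.013 0.06  0.09 ]
300 510 hose [0.035 0.215 0.068] left [0.071 0.151 0.   ] right [0.004 0.109 0.002]
```

View pics/t3.png

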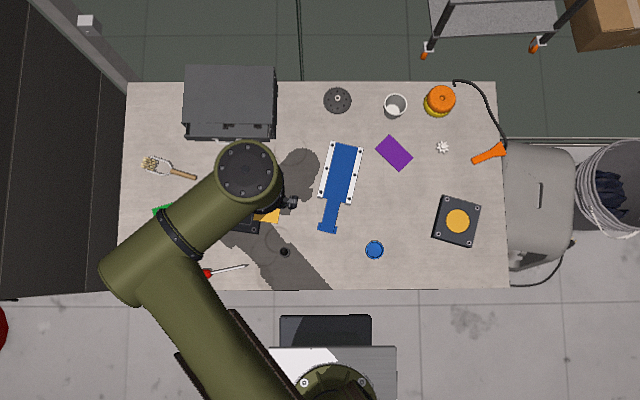

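>>> apply_moves:
  motion:
    - [0.003, 0.027, -0.0005, -0.4]
    - [0.003, 0.027, -0.0003, -0.4]
    - [0.003, 0.018, -0.0001, -0.4]
    - [0, 0, 0, 0]

```text
time_s: 8.28
tool_pos: [0.505, 0.214, 0.1205]
orientation: [12.4, 88.3, 3.9]
wrist_force: [-0.5, 0.3, -1.3]
finger_gap: 0.054
```

```bash
python3 - <<'E'
from m import *
goto(.11,n=2)
im,d=robot.snapshot('scene');c=robot.camera_model('scene')
hsv=cv2.cvtColor(im,cv2.COLOR_RGB2HSV);m=cv2.inRange(hsv,(95,150,80),(110,255,255))
def w(u,v):
    r=np.linalg.inv(c['K'])@[u,v,1]*d[v,u];return (c['T'][:3,:3]@r+c['T'][:3,3]).round(3)
for v in (5,20,40,60):
    x=np.nonzero(m[v,480:])[0]+480
    if len(x):
        u=int(np.median(x));print(v,u,'hose',w(u,v),'left',w(u-20,v),'right',w(min(u+20,639),v))
o,p,R=pose();c=robot.camera_model('wrist')
im,d=robot.snapshot('wrist');cv2.imwrite('pics/w12.png',im[:,:,::-1]);np.savez('w12.npz',im=im,d=d,T=c['T'],p=p,R=R)
blankrel('w12.npz')
E
```

```text
blank now [501.7 214.2 138.1] joints [  44.7   -6.2  -15.4    1.2  -79.5 -143.4] toolx [ 0.0301  0.002  -0.9995] toolz.z 0.0295 tooly.z 0.0065
p [505.  214.  120.5] jaw 81.48 twist tot -0.1738470037394677 F [-0.5  0.3 -1.3] gap 54.0 t 8.28 q6 -143.4 tilt 1.73
[0.0141, 0.0059, -0.0001, -0.0869]
[0.0141, 0.0059, -0.0001, -0.0869]
5 587 hose [0.051 0.213 0.553] left [0.079 0.143 0.544] right [0.032 0.1   0.544]
20 582 hose [0.051 0.216 0.536] left [0.08  0.144 0.524] right [0.032 0.101 0.523]
40 577 hose [0.05  0.214 0.511] left [0.08  0.143 0.496] right [0.031 0.077 0.492]
60 571 hose [0.051 0.214 0.485] left [ 0.297 -2.342 -0.044] right [ 0.081 -2.327 -0.01 ]
top plane tool x= -20.230764865812855 slopes(y,z) [0.01014628 0.03334618] std 0.5485697211148487
blank normal world [-0.00443135 -0.00351945 -0.99998399]
L y at z0 -27.7101642149375 at z=-30 -27.813143861869225 slope 0.0034326548977241865
R y at z0 27.592571911487013 at z=-30 27.660347589079365 slope -0.0022591892530783734
F z= -47.799115385808335 slope -0.004230592931996023
```

View pics/w12.png

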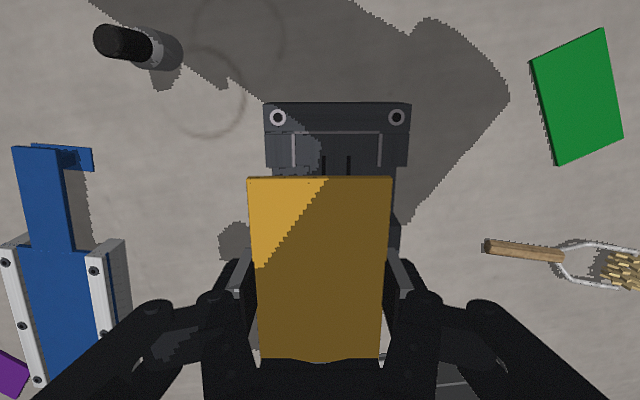

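```bash
python3 - <<'E'
from m import *
z=np.load('w12.npz');c=robot.camera_model('wrist');c['T']=z['T'];im=z['im']
g=cv2.cvtColor(im,cv2.COLOR_RGB2GRAY)
for u,v in((278,117),(397,117)):
    r=g[v-12:v+13,u-12:u+13];m=(r>120).astype(np.uint8);n,l,s,ce=cv2.connectedComponentsWithStats(m);i=1+np.argmax(s[1:,4]);x=s[i][0]+(s[i][2]-1)/2+u-12;y=s[i][1]+(s[i][3]-1)/2+v-12
    print(s[i],x,y,back(c,[(x,y)],.034)*1000)
E
```

```text
[  4   4  16  17 132] 277.5 117.0 [[441.23314887 194.46304649  34.        ]]Traceback (most recent call last):
  File "<stdin>", line 5, in <module>
    return _wrapfunc(a, 'argmax', axis=axis, out=out, **kwds)
    return bound(*args, **kwds)
ValueError: attempt to get argmax of an empty sequence
```

>>> apply_moves:
  motion:
    - [0.025, 0.004, 0, -0.1]
    - [0.025, 0.004, 0, 0]
    - [0.015, 0.003, 0, 0]
    - [0, 0, 0, 0]

```text
time_s: 8.72
tool_pos: [0.5101, 0.2186, 0.0568]
orientation: [14.7, 88.0, 5.9]
wrist_force: [-0.2, -0.2, -1.3]
finger_gap: 0.054
```

```bash
python3 - <<'E'
from m import *
goto(.045,n=1)
o,p,R=pose();c=robot.camera_model('wrist')
im,d=robot.snapshot('wrist');cv2.imwrite('pics/w13.png',im[:,:,::-1]);np.savez('w13.npz',im=im,d=d,T=c['T'],p=p,R=R)
blankrel('w13.npz')
E
```

```text
blank now [506.7 218.9  74.4] joints [  44.8   -3.4  -19.6    1.3  -72.2 -143.9] toolx [ 0.0344  0.0036 -0.9994] toolz.z 0.0334 tooly.z 0.0088
p [510.1 218.6  56.8] jaw 81.21 twist tot -0.43894386866536195 F [-0.2 -0.2 -1.3] gap 54.0 t 8.72 q6 -143.9 tilt 1.98
[0.0293, 0.0064, -0.0048, -0.4389]
top plane tool x= -20.225924585315305 slopes(y,z) [0.01050585 0.03315921] std 0.5487598615541668
blank normal world [ 2.64094140e-05 -1.74399180e-03 -9.99998479e-01]
L y at z0 -27.672341384699862 at z=-30 -27.76057568906085 slope 0.002941143478699624
R y at z0 27.65416674770436 at z=-30 27.641947000364116 slope 0.00040732491134138943
F z= -47.82446307415232 slope -0.002178567130532684
```

View pics/w13.png

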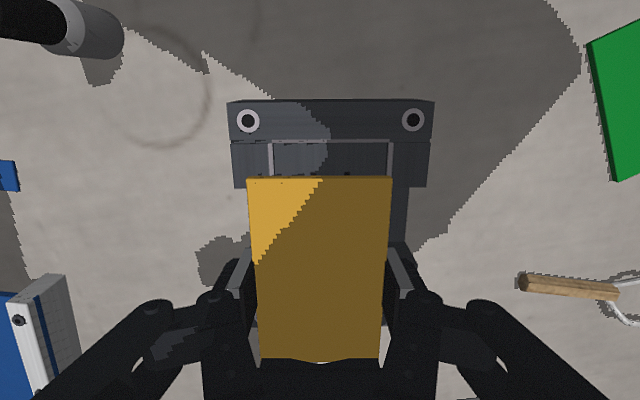

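>>> apply_moves:
  motion:
    - [0.018, 0.007, -0.006, -0.3]
    - [0, 0, 0, 0]

```text
time_s: 8.93
tool_pos: [0.5076, 0.225, 0.0428]
orientation: [15.9, 87.8, 7.3]
wrist_force: [-1.2, -0.3, -3.0]
finger_gap: 0.0541
```

```bash
python3 - <<'E'
from m import *
goto(.042,n=1)
E
```

```text
blank now [504.2 225.2  60.4] joints [  45.5   -3.   -20.8    1.5  -70.4 -144.6] toolx [ 0.0386  0.005  -0.9992] toolz.z 0.0375 tooly.z 0.0107
p [507.6 225.   42.8] jaw 81.39 twist tot -0.2569044092682162 F [-1.2 -0.3 -3. ] gap 54.1 t 8.93 q6 -144.6 tilt 2.23
[0.0184, 0.0006, -0.001, -0.2569]
```

>>> apply_moves:
  motion:
    - [0.017, 0.001, -0.002, -0.3]
    - [0, 0, 0, 0]

```text
time_s: 9.1
tool_pos: [0.508, 0.2256, 0.0294]
orientation: [17.0, 87.5, 8.7]
wrist_force: [-1.0, -0.7, -3.2]
finger_gap: 0.0542
```

```bash
python3 - <<'E'
from m import *
goto(.038,n=1)
o,p,R=pose();c=robot.camera_model('wrist')
im,d=robot.snapshot('wrist');cv2.imwrite('pics/w14.png',im[:,:,::-1]);np.savez('w14.npz',im=im,d=d,T=c['T'],p=p,R=R)
cv2.imwrite('pics/w14z.png',cv2.resize(im[80:260,200:440,::-1],None,fx=3.3,fy=3.3,interpolation=cv2.INTER_CUBIC))
blankrel('w14.npz')
E
```

```text
blank now [504.5 225.8  47. ] joints [  45.6   -2.5  -21.8    1.6  -68.7 -144.5] toolx [ 0.0425  0.0065 -0.9991] toolz.z 0.0411 tooly.z 0.0126
p [508.  225.6  29.4] jaw 81.67 twist tot 0.020434642403103 F [-1.  -0.7 -3.2] gap 54.2 t 9.1 q6 -144.5 tilt 2.46
[0.009, 0.0, -0.0009, 0.0204]
top plane tool x= -20.22935449064529 slopes(y,z) [0.01012809 0.0332555 ] std 0.5442864587934979
blank normal world [ 0.00816355  0.00129247 -0.99996584]
L y at z0 -27.726384580988405 at z=-30 -27.84229747403034 slope 0.0038637631013977987
R y at z0 27.604512881172486 at z=-30 27.613530031151388 slope -0.00030057166596341237
F z= -47.80249403580117 slope -0.0031021057044639927
```

View pics/w14z.png

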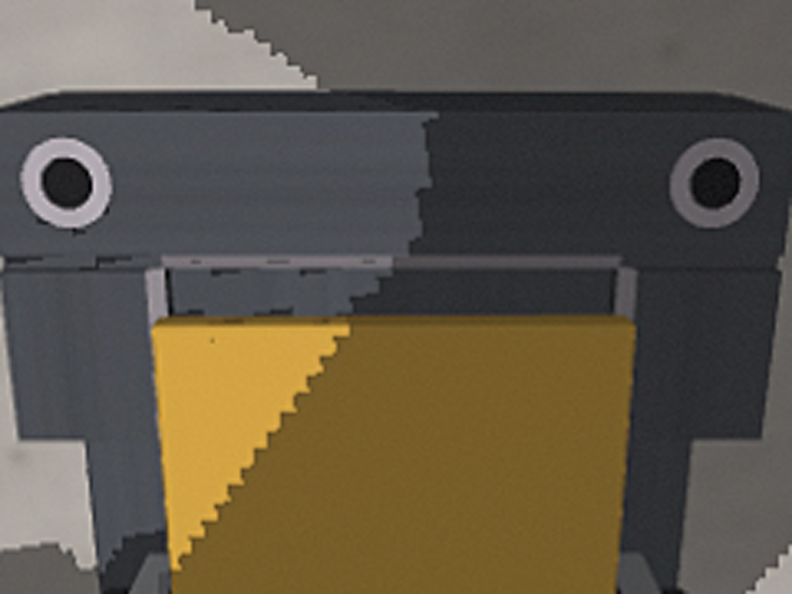

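```bash
python3 - <<'E'
from m import *
z=np.load('w14.npz');c=robot.camera_model('wrist');c['T']=z['T']
q=back(c,np.array([(67,183),(714,183)])/3.3+[200,80]-.35,.034)*1000;print(q,q.mean(0)); d=q[1]-q[0];print(np.degrees(np.arctan2(d[1],d[0])))
a=np.radians(-8.35);print('centre',q.mean(0)[:2]+57.6*np.array([np.cos(a),np.sin(a)]))
E
```

```text
[[441.27667337 194.34359722  34.        ]
 [452.95985685 273.59951866  34.        ]] [447.11826511 233.97155794  34.        ]
81.61437168986765
centre [504.10767272 225.60690494]
```

>>> apply_moves:
  motion:
    - [0.008, 0, -0.002, 0]
    - [0.003, 0, -0.001, 0]

```text
time_s: 9.32
tool_pos: [0.5098, 0.2272, 0.026]
orientation: [20.1, 86.9, 11.7]
wrist_force: [-0.9, -0.9, -2.1]
finger_gap: 0.0545
```

```bash
python3 - <<'E'
from m import *
goto(.0305,seat=(.5041,.2257),n=1)
E
```

```text
blank now [506.1 227.3  43.5] joints [  45.8   -2.6  -22.4    1.9  -67.6 -144.8] toolx [ 0.0527  0.0109 -0.9985] toolz.z 0.0506 tooly.z 0.0185
p [509.8 227.2  26. ] jaw 81.66 twist tot 0.013837138453311582 F [-0.9 -0.9 -2.1] gap 54.5 t 9.32 q6 -144.8 tilt 3.09
[0.0129, -0.0021, -0.0024, 0.0138]
```

>>> apply_moves:
  motion:
    - [-0.03, -0.001, -0.001, 0]
    - [-0.01, 0, 0, 0]

```text
time_s: 9.48
tool_pos: [0.5057, 0.2245, 0.0654]
orientation: [17.5, 87.1, 9.1]
wrist_force: [1.5, 0.6, 2.0]
finger_gap: 0.0541
```

```bash
python3 - <<'E'
from m import *
goto(.0305,seat=(.5041,.2257),n=1)
E
```

```text
blank now [502.  224.7  83. ] joints [  45.9   -4.9  -20.3    1.8  -72.3 -144.8] toolx [ 0.0501  0.0081 -0.9987] toolz.z 0.0484 tooly.z 0.0153
p [505.7 224.5  65.4] jaw 81.63 twist tot -0.024075096796096318 F [1.5 0.6 2. ] gap 54.1 t 9.48 q6 -144.8 tilt 2.91
[0.0525, 0.0005, -0.0006, -0.0241]
```

>>> apply_moves:
  motion:
    - [0, 0, 0, 0]
    - [0, 0, 0, 0]

```text
time_s: 9.65
tool_pos: [0.5073, 0.2255, 0.0697]
orientation: [20.7, 86.7, 12.3]
wrist_force: [0.3, -0.1, -1.2]
finger_gap: 0.0541
```

```bash
python3 - <<'E'
from m import *
goto(.0305,seat=(.5041,.2257),n=1)
E
```

```text
blank now [503.6 225.6  87.2] joints [  45.9   -5.1  -20.1    1.9  -72.3 -144.8] toolx [ 0.0555  0.0121 -0.9984] toolz.z 0.0532 tooly.z 0.0201
p [507.3 225.5  69.7] jaw 81.63 twist tot -0.020534312578050162 F [ 0.3 -0.1 -1.2] gap 54.1 t 9.65 q6 -144.8 tilt 3.26
[0.0566, -0.0009, -0.0025, -0.0205]
```

>>> apply_moves:
  motion:
    - [-0.02, 0, -0.001, 0]
    - [-0.02, 0, -0.001, 0]
    - [-0.02, 0, -0.001, 0]
    - [-0.02, 0, -0.001, 0]

```text
time_s: 9.98
tool_pos: [0.4965, 0.2233, 0.1451]
orientation: [16.5, 87.3, 8.0]
wrist_force: [0.2, 0.2, -1.0]
finger_gap: 0.0539
```

```bash
python3 - <<'E'
from m import *
goto(.06,seat=(.5041,.2257),n=3)
E
```

```text
blank now [492.9 223.5 162.7] joints [  46.5   -8.3  -14.9    1.7  -81.2 -145.2] toolx [ 0.0471  0.0066 -0.9989] toolz.z 0.0456 tooly.z 0.0135
p [496.5 223.3 145.1] jaw 81.56 twist tot -0.09050875532317093 F [ 0.2  0.2 -1. ] gap 53.9 t 9.98 q6 -145.2 tilt 2.72
[0.0344, 0.0008, 0.002, -0.0302]
[0.0344, 0.0008, 0.002, -0.0302]
[0.0344, 0.0008, 0.002, -0.0302]
```

>>> apply_moves:
  motion:
    - [0.035, 0, 0.002, 0]
    - [0.035, 0, 0.002, 0]
    - [0.03, 0, 0.001, 0]

```text
time_s: 10.23
tool_pos: [0.514, 0.2284, 0.0583]
orientation: [25.9, 85.8, 17.5]
wrist_force: [0.6, 0.9, -1.8]
finger_gap: 0.0539
```

```bash
python3 - <<'E'
from m import *
goto(.0305,seat=(.5041,.2257),n=1)
E
```

```text
blank now [510.  228.3  75.8] joints [  45.7   -4.4  -20.8    2.1  -70.  -144.7] toolx [ 0.0693  0.0219 -0.9974] toolz.z 0.0654 tooly.z 0.0318
p [514.  228.4  58.3] jaw 81.68 twist tot 0.029228092593868382 F [ 0.6  0.9 -1.8] gap 53.9 t 10.23 q6 -144.7 tilt 4.17
[0.0447, -0.0049, -0.0084, 0.0292]
```

```bash
python3 - <<'E'
from m import *
for i in range(4):
    o,p,R=pose();print(o['time_s'],(p*1000).round(2),R[:2,0].round(4),o['qvel'].round(2))
    robot.snapshot('wrist')
E
```

```text
10.2333 [514.   228.41  58.3 ] [0.0693 0.0219] [ -2.48  18.95 -22.06  -0.59  41.68   1.08]
10.2833 [510.56 226.35  49.99] [0.0592 0.0165] [ 0.22 -0.09 -0.43 -1.9  -9.12 -0.33]
10.3333 [510.21 225.75  52.14] [0.0581 0.0143] [ 0.26 -2.37  4.41  2.29 -4.5  -0.08]
10.3833 [511.67 226.46  55.68] [0.0621 0.0157] [ 0.24 -2.25  3.95  1.98 -1.05 -0.05]
```

```bash
python3 - <<'E'
from m import *
for i in range(8):
    o,p,R=pose();print(round(o['time_s'],2),(p*1000).round(2),R[:2,0].round(4),o['qvel'].round(2), o['wrist_force'].round(1))
    robot.snapshot('wrist')
E
```

```text
10.43 [513.01 227.36  58.41] [0.0659 0.0179] [ 0.1  -1.64  2.55  0.85 -0.02 -0.  ] [0.7 0.1 0. ]
10.48 [513.74 228.02  59.96] [0.0682 0.0197] [ 0.15 -1.02  1.2   0.01  0.24 -0.05] [ 0.2  0.2 -0.6]
10.53 [514.01 228.38  60.61] [0.0691 0.0209] [ 0.12 -0.56  0.24 -0.18  0.27 -0.04] [ 0.2  0.4 -0.3]
10.58 [514.01 228.52  60.71] [0.0693 0.0214] [-0.03 -0.19 -0.12 -0.36  0.23 -0.03] [-0.2  0.4  0.4]
10.63 [513.9  228.54  60.55] [0.0691 0.0215] [-0.04  0.13 -0.41 -0.35  0.17 -0.05] [-0.3 -0.  -0.7]
10.68 [513.74 228.45  60.21] [0.0687 0.0214] [-0.07  0.21 -0.55 -0.27  0.24 -0.08] [-0.1  0.  -0.8]
10.73 [513.57 228.32  59.83] [0.0683 0.0211] [-0.01  0.27 -0.42 -0.15  0.17 -0.16] [-0.2  0.8 -1. ]
10.78 [513.39 228.22  59.45] [0.0678 0.0208] [-0.    0.31 -0.42 -0.16  0.21  0.06] [ 0.9 -0.2 -0.5]
```

The arm lags and overshoots after each row, so starting the next row too early bakes in tilt. I'll let it settle between rows with camera holds and watch how it behaves.

>>> apply_moves:
  motion:
    - [-0.03, -0.002, -0.008, 0]

```text
time_s: 10.92
tool_pos: [0.5006, 0.2249, 0.0824]
orientation: [22.8, 86.5, 14.4]
wrist_force: [-1.0, 0.1, -1.7]
finger_gap: 0.0543
```

```bash
cat >> m.py <<'E'
def hold(n):
    for i in range(n+1):
        o,p,R=pose();print(round(o['time_s'],2),(p*1000).round(1),R[:2,0].round(4),'F',o['wrist_force'].round(1),'gap',round(o['finger_gap']*1000,1))
        if i<n: robot.snapshot('wrist')
E
python3 - <<'E'
from m import *
hold(8)
E
```

```text
10.92 [500.6 224.9  82.4] [0.0585 0.015 ] F [-1.   0.1 -1.7] gap 54.3
10.97 [503.2 226.6  93.4] [0.0703 0.021 ] F [2.2 1.  7. ] gap 54.1
11.02 [504.6 227.6  93.5] [0.0735 0.0238] F [ 0.4  0.5 -0.1] gap 54.2
11.07 [504.1 227.5  91.7] [0.0717 0.0235] F [ 0.7 -0.5 -1.4] gap 54.3
11.12 [503.4 227.2  89.9] [0.0693 0.0224] F [-0.9 -0.4 -1.2] gap 54.2
11.17 [503.  226.9  88.7] [0.0676 0.0213] F [-0.3 -0.3 -2.5] gap 54.6
11.22 [502.8 226.6  88. ] [0.0667 0.0205] F [ 0.3  0.1 -1.4] gap 54.4
11.27 [502.7 226.4  87.7] [0.0663 0.0199] F [ 0.2 -0.7 -0.4] gap 54.3
11.32 [502.7 226.4  87.6] [0.0662 0.0196] F [-0.7  0.2 -0.6] gap 54.5
```

>>> apply_moves:
  motion:
    - [-0.035, 0, 0, 0]
    - [-0.035, 0, 0, 0]
    - [-0.03, 0, 0, 0]

```text
time_s: 11.57
tool_pos: [0.4922, 0.2215, 0.1784]
orientation: [16.8, 87.1, 8.3]
wrist_force: [0.4, 1.5, -0.1]
finger_gap: 0.0544
```

```bash
python3 - <<'E'
from m import *
hold(7)
E
```

```text
11.57 [492.2 221.5 178.4] [0.0492 0.0072] F [ 0.4  1.5 -0.1] gap 54.4
11.62 [494.5 222.3 186.2] [0.0585 0.0118] F [0.1 0.6 6.1] gap 54.4
11.67 [494.7 222.9 184. ] [0.0585 0.0131] F [ 0.5  0.2 -0.6] gap 54.0
11.72 [493.8 222.7 180.8] [0.0549 0.0119] F [-0.5  0.2 -2. ] gap 54.3
11.77 [492.9 222.3 178.5] [0.0518 0.0102] F [-0.3 -0.5 -1.2] gap 53.8
11.82 [492.5 222.  177.2] [0.0501 0.0088] F [ 1.   0.8 -1.6] gap 54.4
11.87 [492.3 221.8 176.6] [0.0493 0.008 ] F [ 1.   0.7 -1.1] gap 54.3
11.92 [492.3 221.7 176.6] [0.0492 0.0076] F [ 0.4 -0.3 -0.9] gap 54.6
```

>>> apply_moves:
  motion:
    - [0.035, 0.001, 0.002, 0]

```text
time_s: 12.0
tool_pos: [0.499, 0.2239, 0.148]
orientation: [20.4, 86.5, 12.0]
wrist_force: [2.1, 1.5, 0.4]
finger_gap: 0.054
```

```bash
python3 - <<'E'
from m import *
hold(2)
E
```

```text
12.0 [499.  223.9 148. ] [0.059  0.0125] F [2.1 1.5 0.4] gap 54.0
12.05 [494.6 222.2 134.6] [0.0433 0.0055] F [ -2.    0.6 -11. ] gap 54.1
12.1 [493.4 221.2 134.9] [0.0398 0.0023] F [-1.6 -0.2 -2.2] gap 54.2
```

>>> apply_moves:
  motion:
    - [0.035, 0.001, 0.002, 0]

```text
time_s: 12.18
tool_pos: [0.5, 0.2233, 0.1067]
orientation: [15.4, 87.2, 7.0]
wrist_force: [1.2, 1.0, 2.1]
finger_gap: 0.0543
```

```bash
python3 - <<'E'
from m import *
hold(2)
E
```

```text
12.18 [500.  223.3 106.7] [0.0493 0.0061] F [1.2 1.  2.1] gap 54.3
12.23 [494.8 220.9  93. ] [ 0.0328 -0.0012] F [ -3.1  -1.7 -11.3] gap 54.2
12.28 [494.  220.1  94.1] [ 0.0304 -0.0037] F [-0.6 -0.2 -2.7] gap 54.0
```

```bash
python3 - <<'E'
from m import *
hold(7)
goto(.055,seat=(.5041,.2257),n=1)
E
```

```text
12.28 [494.  220.1  94.1] [ 0.0304 -0.0037] F [-0.6 -0.2 -2.7] gap 54.0
12.33 [495.5 220.6  97.7] [ 0.0348 -0.0023] F [0.  0.4 0.6] gap 54.3
12.38 [496.8 221.4 100.5] [0.039 0.   ] F [-0.4 -0.3  1.1] gap 54.0
12.43 [497.6 222.1 102.1] [0.0416 0.002 ] F [ 0.6 -0.  -0.6] gap 54.3
12.48 [497.9 222.4 102.7] [0.0427 0.0033] F [-0.   0.9 -0.3] gap 54.3
12.53 [497.9 222.6 102.8] [0.043  0.0039] F [ 0.6 -0.  -1. ] gap 54.4
12.58 [497.8 222.6 102.5] [0.0426 0.0041] F [-1.4 -0.4 -0.3] gap 54.1
12.63 [497.6 222.6 102.1] [0.0422 0.004 ] F [ 0.7  0.7 -1. ] gap 54.1
blank now [494.1 222.8 119.7] joints [  46.3   -6.9  -18.2    1.6  -76.9 -145.1] toolx [ 0.0422  0.004  -0.9991] toolz.z 0.0411 tooly.z 0.0102
p [497.6 222.6 102.1] jaw 81.55 twist tot -0.09550193641743476 F [ 0.7  0.7 -1. ] gap 54.1 t 12.63 q6 -145.1 tilt 2.43
[0.0651, 0.0037, 0.0068, -0.0955]
```

>>> apply_moves:
  motion:
    - [0.03, 0.002, 0.005, 0]

```text
time_s: 12.72
tool_pos: [0.5073, 0.2261, 0.08]
orientation: [19.8, 86.9, 11.4]
wrist_force: [1.2, 1.5, 0.1]
finger_gap: 0.0541
```

```bash
python3 - <<'E'
from m import *
hold(3)
goto(.060,seat=(.5041,.2257),n=1)
E
```

```text
12.72 [507.3 226.1  80. ] [0.0527 0.0107] F [1.2 1.5 0.1] gap 54.1
12.77 [504.2 224.4  69.7] [0.0417 0.0054] F [-3.  -1.2 -8.9] gap 54.2
12.82 [502.8 223.2  69.6] [0.038  0.0022] F [-0.2 -0.3 -2.4] gap 54.0
12.87 [503.3 223.3  71.4] [0.0397 0.0022] F [ 0.4 -1.  -1.4] gap 54.0
blank now [499.8 223.6  88.9] joints [  45.9   -4.9  -19.6    1.6  -73.6 -144.8] toolx [ 0.0397  0.0022 -0.9992] toolz.z 0.0389 tooly.z 0.008
p [503.3 223.3  71.4] jaw 81.53 twist tot -0.11737105712249729 F [ 0.4 -1.  -1.4] gap 54.0 t 12.87 q6 -144.8 tilt 2.28
[0.0291, 0.0025, 0.0028, -0.1174]
```

>>> apply_moves:
  motion:
    - [0.025, 0.002, 0.003, -0.1]

```text
time_s: 12.95
tool_pos: [0.5106, 0.2266, 0.0532]
orientation: [16.2, 87.2, 7.8]
wrist_force: [0.9, 0.8, 0.1]
finger_gap: 0.0543
```

```bash
python3 - <<'E'
from m import *
hold(2)
goto(.045,seat=(.5041,.2257),n=1)
E
```

```text
12.95 [510.6 226.6  53.2] [0.0486 0.0067] F [0.9 0.8 0.1] gap 54.3
13.0 [507.4 224.9  44.4] [0.0387 0.0022] F [-3.  -0.4 -6.3] gap 54.4
13.05 [506.3 224.1  44.5] [ 0.036  -0.0001] F [ 0.5 -0.7 -1.7] gap 54.2
blank now [502.9 224.4  62.1] joints [  45.6   -3.1  -20.8    1.6  -70.9 -144.5] toolx [ 3.600e-02 -1.000e-04 -9.994e-01] toolz.z 0.0356 tooly.z 0.0052
p [506.3 224.1  44.5] jaw 81.6 twist tot -0.046281365553156206 F [ 0.5 -0.7 -1.7] gap 54.2 t 13.05 q6 -144.5 tilt 2.06
[0.0171, 0.0014, 0.0004, -0.0463]
```

>>> apply_moves:
  motion:
    - [0.012, 0.001, 0, 0]

```text
time_s: 13.13
tool_pos: [0.5085, 0.2258, 0.0359]
orientation: [10.9, 87.7, 2.5]
wrist_force: [0.4, 0.5, 2.1]
finger_gap: 0.0545
```

```bash
python3 - <<'E'
from m import *
hold(8)
goto(.045,seat=(.5041,.2257),n=1)
E
```

```text
13.13 [508.5 225.8  35.9] [0.0403 0.0017] F [0.4 0.5 2.1] gap 54.5
13.18 [506.5 225.1  31.4] [ 0.0352 -0.0002] F [-1.6 -0.6 -4.6] gap 54.0
13.23 [506.2 224.8  31.6] [ 0.0342 -0.001 ] F [-0.8  0.2 -1.6] gap 54.1
13.28 [506.6 224.9  32.5] [ 0.0354 -0.0007] F [-0.6  0.2 -0.8] gap 54.0
13.33 [507.  225.1  33.2] [ 0.0364 -0.0002] F [ 0.  -0.2  0.6] gap 54.0
13.38 [507.2 225.3  33.6] [0.0371 0.0004] F [-0.3 -0.5 -0.1] gap 54.1
13.43 [507.3 225.4  33.7] [0.0373 0.0007] F [ 0.5 -0.4 -0.4] gap 54.3
13.48 [507.3 225.4  33.6] [0.0373 0.0007] F [ 0.5 -0.3 -1.2] gap 53.6
13.53 [507.2 225.3  33.4] [0.0371 0.0007] F [-0.4 -0.1 -0.8] gap 54.5
blank now [503.8 225.6  51. ] joints [  45.7   -2.4  -21.3    1.6  -69.6 -144.6] toolx [ 3.710e-02  7.000e-04 -9.993e-01] toolz.z 0.0366 tooly.z 0.0061
p [507.2 225.3  33.4] jaw 81.61 twist tot -0.04245743931802792 F [-0.4 -0.1 -0.8] gap 54.5 t 13.53 q6 -144.6 tilt 2.13
[0.006, 0.0001, 0.0001, -0.0425]
```

>>> apply_moves:
  motion:
    - [0.01, 0, 0, 0]

```text
time_s: 13.62
tool_pos: [0.5089, 0.2263, 0.0258]
orientation: [12.7, 87.7, 4.3]
wrist_force: [1.1, -1.1, 0.2]
finger_gap: 0.054
```

```bash
python3 - <<'E'
from m import *
hold(6)
goto(.0305,seat=(.5041,.2257),n=1)
o,p,R=pose();c=robot.camera_model('wrist')
im,d=robot.snapshot('wrist');np.savez('w15.npz',im=im,d=d,T=c['T'],p=p,R=R)
cv2.imwrite('pics/w15z.png',cv2.resize(im[80:260,200:440,::-1],None,fx=3.3,fy=3.3,interpolation=cv2.INTER_CUBIC))
blankrel('w15.npz')
E
```

```text
13.62 [508.9 226.3  25.8] [0.0408 0.0031] F [ 1.1 -1.1  0.2] gap 54.0
13.67 [507.4 225.4  22.2] [0.0368 0.0013] F [-1.4  0.1 -2.7] gap 54.2
13.72 [506.8 224.9  21.9] [ 0.0352 -0.0001] F [-0.5  0.4 -1.2] gap 54.2
13.77 [507.  224.9  22.3] [ 0.0355 -0.0003] F [-0.2  0.7 -1.5] gap 54.2
13.82 [507.3 225.1  22.8] [ 0.0362 -0.0001] F [ 0.4 -0.5 -0.8] gap 54.3
13.87 [507.5 225.2  23.2] [0.0368 0.0003] F [-0.2 -0.5 -0.7] gap 54.4
13.92 [507.6 225.3  23.4] [0.0371 0.0005] F [-0.6 -0.1 -0.5] gap 54.4
blank now [504.2 225.6  41. ] joints [  45.7   -1.9  -21.9    1.6  -68.5 -144.6] toolx [ 3.710e-02  5.000e-04 -9.993e-01] toolz.z 0.0366 tooly.z 0.0059
p [507.6 225.3  23.4] jaw 81.61 twist tot -0.038286911868041784 F [-0.6 -0.1 -0.5] gap 54.4 t 13.92 q6 -144.6 tilt 2.13
[0.0105, -0.0, -0.0005, -0.0383]
top plane tool x= -20.21399029801753 slopes(y,z) [0.01019627 0.03322185] std 0.5480785230228027
blank normal world [ 0.00275319 -0.00469252 -0.9999852 ]
L y at z0 -27.745441410527146 at z=-30 -27.861979596401174 slope 0.003884606195800887
R y at z0 27.52878925435394 at z=-30 27.535934476156683 slope -0.0002381740600915036
F z= -47.8068596308459 slope -0.0015845353157400129
```

View pics/w15z.png

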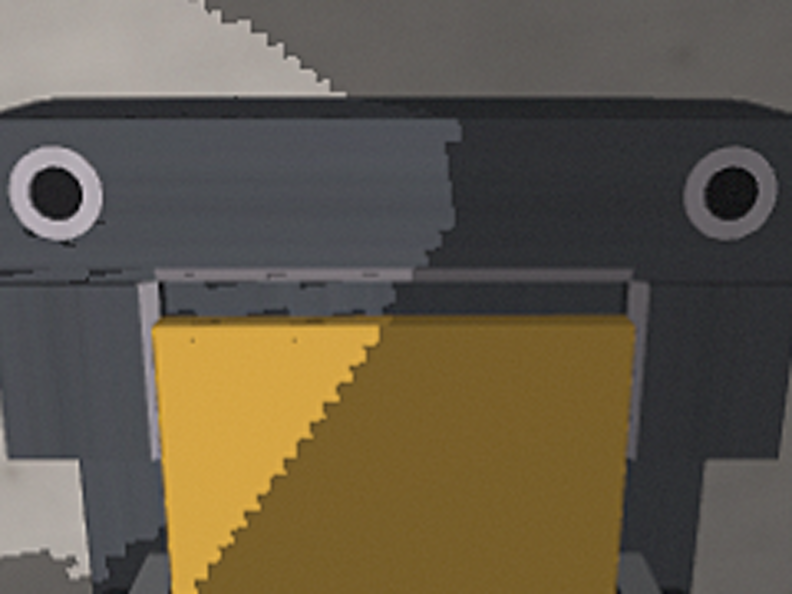

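>>> apply_moves:
  motion:
    - [0.005, 0, -0.0003, 0]

```text
time_s: 14.05
tool_pos: [0.5083, 0.2259, 0.0197]
orientation: [11.0, 87.8, 2.6]
wrist_force: [-0.3, 0.2, -0.3]
finger_gap: 0.0543
```

```bash
python3 - <<'E'
from m import *
hold(6)
goto(.0305,seat=(.5041,.2257),n=1)
E
```

```text
14.05 [508.3 225.9  19.7] [0.0391 0.0018] F [-0.3  0.2 -0.3] gap 54.3
14.1 [507.4 225.4  17.8] [0.037  0.0008] F [-0.2 -0.5 -2.2] gap 54.1
14.15 [507.2 225.2  17.7] [0.0362 0.0003] F [ 0.8  0.7 -1.1] gap 53.9
14.2 [507.3 225.2  18. ] [0.0365 0.0002] F [-0.5  0.3 -0.5] gap 54.2
14.25 [507.4 225.3  18.2] [0.0368 0.0003] F [ 0.1  0.  -0.5] gap 54.4
14.3 [507.5 225.4  18.4] [0.0371 0.0005] F [-0.6  0.6 -1.1] gap 54.2
14.35 [507.6 225.4  18.6] [0.0373 0.0006] F [-0.   0.5 -0.8] gap 54.2
blank now [504.1 225.7  36.1] joints [  45.7   -1.6  -22.2    1.6  -67.9 -144.6] toolx [ 3.730e-02  6.000e-04 -9.993e-01] toolz.z 0.0368 tooly.z 0.0061
p [507.6 225.4  18.6] jaw 81.61 twist tot -0.035838958056331194 F [-0.   0.5 -0.8] gap 54.2 t 14.35 q6 -144.6 tilt 2.14
[0.0056, -0.0001, -0.0002, -0.0358]
```

>>> apply_moves:
  motion:
    - [0.003, 0, -0.0002, 0]

```text
time_s: 14.43
tool_pos: [0.508, 0.2257, 0.0163]
orientation: [10.4, 87.8, 2.0]
wrist_force: [-0.7, -0.2, 1.2]
finger_gap: 0.0543
```

```bash
python3 - <<'E'
from m import *
hold(5)
goto(.0305,seat=(.5041,.2257),n=1)
E
```

```text
14.43 [508.  225.7  16.3] [0.0385 0.0013] F [-0.7 -0.2  1.2] gap 54.3
14.48 [507.5 225.5  15.3] [0.0374 0.0009] F [-0.6 -0.6 -1.5] gap 53.9
14.53 [507.4 225.4  15.2] [0.037  0.0005] F [ 0.3 -0.4 -0.8] gap 54.3
14.58 [507.4 225.3  15.3] [0.0369 0.0004] F [ 0.3  0.4 -1.1] gap 54.1
14.63 [507.4 225.4  15.4] [0.037  0.0004] F [-0.1 -0.3 -0.9] gap 54.3
14.68 [507.5 225.4  15.5] [0.0371 0.0005] F [ 0.4 -0.7 -0.6] gap 54.4
blank now [504.  225.7  33.1] joints [  45.7   -1.5  -22.4    1.6  -67.6 -144.7] toolx [ 3.710e-02  5.000e-04 -9.993e-01] toolz.z 0.0367 tooly.z 0.0059
p [507.5 225.4  15.5] jaw 81.61 twist tot -0.035814403399612615 F [ 0.4 -0.7 -0.6] gap 54.4 t 14.68 q6 -144.7 tilt 2.13
[0.0026, -0.0, -0.0, -0.0358]
```

>>> apply_moves:
  motion:
    - [0.0025, 0, -0.0001, 0]

```text
time_s: 14.77
tool_pos: [0.5077, 0.2256, 0.0135]
orientation: [9.9, 87.8, 1.6]
wrist_force: [-0.2, 0.5, -0.1]
finger_gap: 0.0543
```

```bash
python3 - <<'E'
from m import *
hold(5)
goto(.0305,seat=(.5041,.2257),n=1)
o,p,R=pose();c=robot.camera_model('wrist')
im,d=robot.snapshot('wrist');np.savez('w16.npz',im=im,d=d,T=c['T'],p=p,R=R)
cv2.imwrite('pics/w16z.png',cv2.resize(im[80:260,200:440,::-1],None,fx=3.3,fy=3.3,interpolation=cv2.INTER_CUBIC))
blankrel('w16.npz')
E
```

```text
14.77 [507.7 225.6  13.5] [0.0378 0.001 ] F [-0.2  0.5 -0.1] gap 54.3
14.82 [507.5 225.5  12.7] [0.0373 0.0008] F [-0.7  0.3  0.6] gap 54.1
14.87 [507.5 225.5  12.9] [0.0373 0.0007] F [-0.6  0.2  0.7] gap 53.9
14.92 [507.5 225.5  12.9] [0.0372 0.0006] F [-0.2  0.  -0. ] gap 54.2
14.97 [507.5 225.4  13. ] [0.0372 0.0005] F [ 0.3  0.1 -0.9] gap 54.5
15.02 [507.5 225.4  13. ] [0.0372 0.0005] F [-0.6  0.  -0.2] gap 54.1
blank now [504.  225.7  30.5] joints [  45.7   -1.3  -22.5    1.6  -67.3 -144.7] toolx [ 3.720e-02  5.000e-04 -9.993e-01] toolz.z 0.0367 tooly.z 0.0059
p [507.5 225.4  13. ] jaw 81.61 twist tot -0.03787612447982269 F [-0.6  0.  -0.2] gap 54.1 t 15.02 q6 -144.7 tilt 2.13
[0.0, 0.0, 0.0001, -0.0379]
top plane tool x= -20.22594426778048 slopes(y,z) [0.01068218 0.03435481] std 0.5454175040149296
blank normal world [ 0.00166058 -0.00506096 -0.99998581]
L y at z0 -27.73098238696044 at z=-30 -27.88556480605001 slope 0.0051527473029855525
R y at z0 27.639401442425065 at z=-30 27.63497888748545 slope 0.0001474184979871885
F z= -47.82959839414103 slope 2.756386485591814e-05
```

View pics/w16z.png

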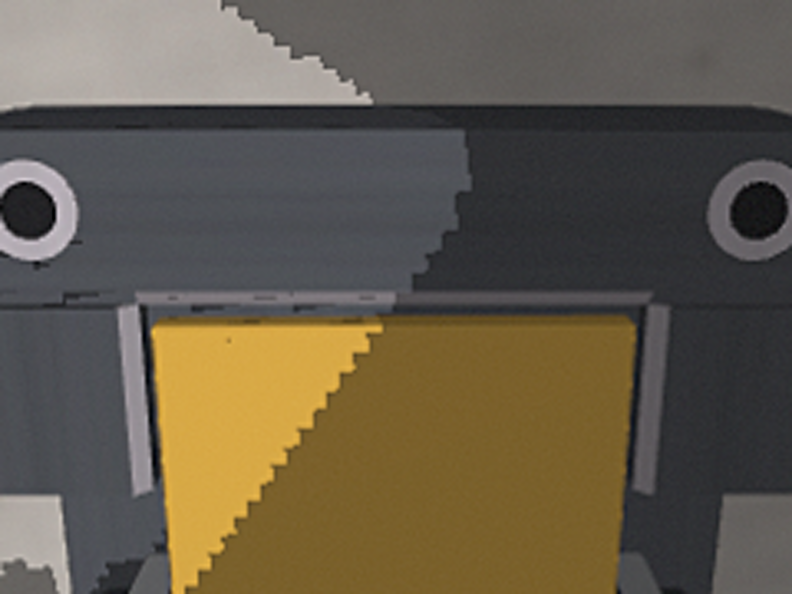

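>>> apply_moves:
  motion:
    - [0.001, 0, 0, 0]

```text
time_s: 15.15
tool_pos: [0.5077, 0.2255, 0.0126]
orientation: [9.1, 87.8, 0.7]
wrist_force: [-5.8, -1.7, 9.0]
finger_gap: 0.054
```

```bash
python3 - <<'E'
from m import *
hold(4)
E
```

```text
15.15 [507.7 225.5  12.6] [0.0376 0.0005] F [-5.8 -1.7  9. ] gap 54.0
15.2 [507.7 225.5  12.7] [0.0377 0.0005] F [-2.  -1.8  3.4] gap 54.4
15.25 [507.7 225.5  12.7] [0.0377 0.0005] F [-3.1 -0.8  4.7] gap 54.4
15.3 [507.7 225.4  12.7] [0.0377 0.0006] F [-3.5 -1.9  4.5] gap 54.1
15.35 [507.7 225.4  12.7] [0.0377 0.0006] F [-3.4 -1.   4.1] gap 54.1
```

>>> apply_moves:
  motion:
    - [0, 0, 0, 0]
  fingers: 0.9

```text
time_s: 15.43
tool_pos: [0.5077, 0.2255, 0.0127]
orientation: [9.7, 87.8, 1.3]
wrist_force: [-0.1, 0.1, -1.0]
finger_gap: 0.0645
```

```bash
python3 - <<'E'
from m import *
hold(8)
im,d=robot.snapshot('wrist');cv2.imwrite('pics/w17.png',im[:,:,::-1])
E
```

```text
15.43 [507.7 225.5  12.7] [0.0378 0.0009] F [-0.1  0.1 -1. ] gap 64.5
15.48 [507.8 225.6  12.7] [0.0381 0.0009] F [ 0.5 -0.3 -0.1] gap 71.8
15.53 [507.7 225.5  12.5] [0.0379 0.0008] F [0.6 0.3 0.1] gap 78.5
15.58 [507.7 225.4  12.5] [0.0377 0.0006] F [-0.5 -0.   0.7] gap 80.8
15.63 [507.6 225.4  12.4] [0.0375 0.0005] F [-0.9  0.8 -0.3] gap 81.2
15.68 [507.6 225.4  12.4] [0.0375 0.0005] F [ 0.4 -0.7 -0.3] gap 81.0
15.73 [507.6 225.4  12.4] [0.0375 0.0004] F [-0.5 -0.3  0.3] gap 80.8
15.78 [507.6 225.4  12.5] [0.0375 0.0005] F [ 0.1 -0.4  0. ] gap 80.8
15.83 [507.7 225.4  12.5] [0.0376 0.0005] F [-0.3 -0.9 -0.5] gap 81.4
```

View pics/w17.png

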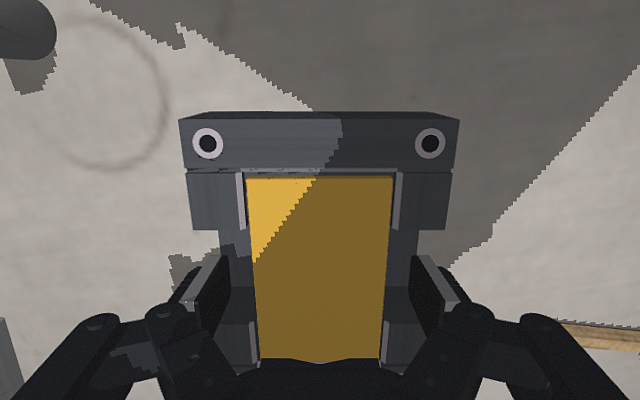

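The blank (front edge row 178, cols 247–393) lies inside the cavity, and the fingers are clear of it in the slot. I'll lift straight up in settled steps.

>>> apply_moves:
  motion:
    - [-0.012, 0, 0, 0]

```text
time_s: 15.97
tool_pos: [0.5058, 0.2245, 0.0223]
orientation: [5.1, 88.1, -3.3]
wrist_force: [-0.3, 0.9, -0.7]
finger_gap: 0.0813
```

```bash
python3 - <<'E'
from m import *
hold(4)
E
```

```text
15.97 [505.8 224.5  22.3] [ 0.0337 -0.0019] F [-0.3  0.9 -0.7] gap 81.3
16.02 [507.7 225.5  26.8] [0.0389 0.0005] F [1.8 0.5 2.9] gap 81.5
16.07 [508.3 226.1  27. ] [0.0406 0.002 ] F [0.2 0.9 1.2] gap 81.2
16.12 [508.  226.   26.2] [0.0398 0.002 ] F [ 0.  -0.2 -0.1] gap 81.3
16.17 [507.6 225.8  25.5] [0.0389 0.0017] F [ 0.8 -0.6 -0.1] gap 80.7
```

>>> apply_moves:
  motion:
    - [-0.035, 0, 0, 0]
    - [-0.035, 0, 0, 0]
    - [-0.035, 0, 0, 0]

```text
time_s: 16.42
tool_pos: [0.4988, 0.2225, 0.123]
orientation: [-11.3, 88.6, -19.8]
wrist_force: [1.1, 1.1, 0.1]
finger_gap: 0.0813
```

```bash
python3 - <<'E'
from m import *
hold(8)
c=robot.camera_model('wrist')
im,d=robot.snapshot('wrist');cv2.imwrite('pics/w18.png',im[:,:,::-1]);np.savez('w18.npz',im=im,d=d,T=c['T'])
brass(im,c,(220,60,420,340),.033)
hsv=cv2.cvtColor(im,cv2.COLOR_RGB2HSV);m=cv2.inRange(hsv,(15,100,40),(35,255,255));m[340:]=0
ys,xs=np.nonzero(cv2.erode(m,np.ones((7,7))));
n=cv2.undistortPoints(np.c_[xs,ys].astype(float).reshape(-1,1,2),c['K'],c['D']).reshape(-1,2);P=(np.c_[n,np.ones(len(n))]*d[ys,xs][:,None])@c['T'][:3,:3].T+c['T'][:3,3]
print('plane',np.linalg.lstsq(np.c_[np.ones(len(P)),P[:,:2]-P[:,:2].mean(0)],P[:,2],rcond=None)[0])
t,_=robot.snapshot('top');cv2.imwrite('pics/t5.png',t[:,:,::-1])
E
```

```text
16.42 [498.8 222.5 123. ] [ 0.0232 -0.0083] F [1.1 1.1 0.1] gap 81.3
16.47 [502.3 224.1 132.7] [ 0.0348 -0.0027] F [ 1.  -0.2  7.9] gap 80.9
16.52 [502.5 224.6 130.4] [ 0.0353 -0.001 ] F [0.1 0.4 0.7] gap 81.1
16.57 [501.3 224.3 126.9] [ 0.0312 -0.0024] F [-0.9  0.4 -0.5] gap 81.0
16.62 [500.2 223.7 124.4] [ 0.0277 -0.0044] F [ 0.1 -0.3 -0.7] gap 81.2
16.67 [499.6 223.3 122.8] [ 0.0255 -0.006 ] F [-0.3 -0.8 -0.7] gap 81.2
16.72 [499.4 223.  122. ] [ 0.0245 -0.0071] F [0.2 0.5 0. ] gap 81.2
16.77 [499.3 222.9 121.7] [ 0.0241 -0.0077] F [-0.2  0.2 -0.7] gap 80.8
16.82 [499.4 222.8 121.7] [ 0.0242 -0.0079] F [-0.5 -0.8 -0.6] gap 81.1
brass ((504.6033935546875, 225.70651245117188), (56.20063018798828, 89.35843658447266), 81.75650787353516) [-95.02511119 223.38810256]
plane [ 0.03395821 -0.12811971  0.00593427]
```

View pics/w18.png

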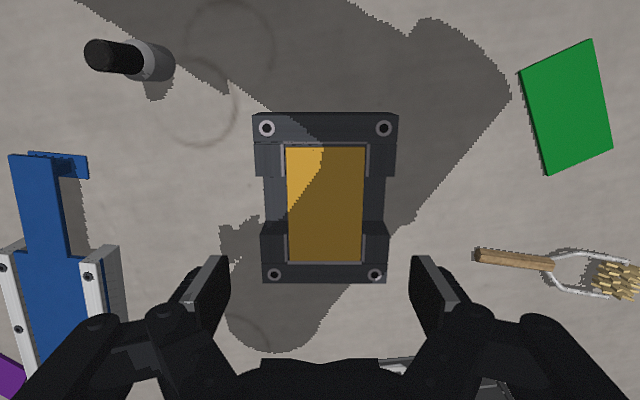

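View pics/t5.png

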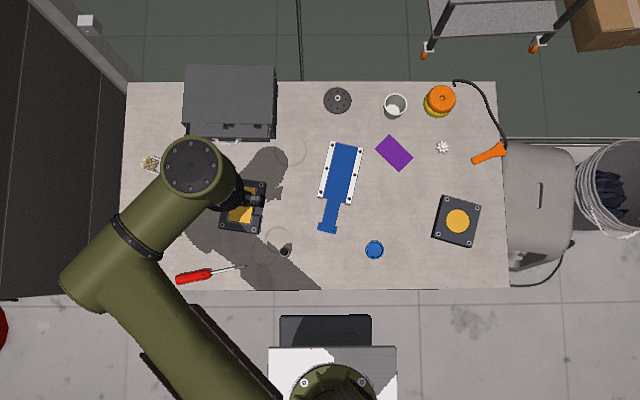

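```bash
python3 - <<'E'
from m import *
z=np.load('w18.npz');im=z['im'];d=z['d'];c=robot.camera_model('wrist');c['T']=z['T']
def pl(m):
    ys,xs=np.nonzero(cv2.erode(m,np.ones((7,7))))
    n=cv2.undistortPoints(np.c_[xs,ys].astype(float).reshape(-1,1,2),c['K'],c['D']).reshape(-1,2);P=(np.c_[n,np.ones(len(n))]*d[ys,xs][:,None])@c['T'][:3,:3].T+c['T'][:3,3]
    s=np.linalg.lstsq(np.c_[np.ones(len(P)),P[:,:2]-P[:,:2].mean(0)],P[:,2],rcond=None)[0];print(len(P),s.round(4))
hsv=cv2.cvtColor(im,cv2.COLOR_RGB2HSV);m=cv2.inRange(hsv,(15,100,40),(35,255,255));m[:130]=0;m[280:]=0;m[:,:270]=0;m[:,380:]=0;pl(m)
k=0*m;k[115:140,280:370]=1;pl(k)   # die top front
print(robot.get_obs()['qvel'].round(2))
E
```

```text
7498 [ 0.034  -0.1281  0.0059]
1596 [ 0.0355 -2.2258  0.3183]
[ 0.03 -0.17  0.39  0.08 -0.17  0.12]
```

```bash
python3 - <<'E'
from m import *
z=np.load('w18.npz');d=z['d'];c=robot.camera_model('wrist');c['T']=z['T']
for u,v in [(325,v) for v in range(110,285,8)]+[(258,v) for v in (120,160,260,275)]+[(390,v) for v in (130,160,260,275)]:
    n=cv2.undistortPoints(np.array([[[u,v]]],float),c['K'],c['D'])[0,0];q=np.median(d[v-1:v+2,u-1:u+2])*np.r_[n,1];print((u,v),(c['T'][:3,:3]@q+c['T'][:3,3]).round(4),d[v,u])
E
```

```text
(325, 110) [ 0.4378  0.2359 -0.0008] 0.2531502
(325, 118) [0.4407 0.235  0.0338] 0.22319332
(325, 126) [0.4461 0.2343 0.0337] 0.22485912
(325, 134) [0.4515 0.2335 0.0335] 0.22608343
(325, 142) [0.4571 0.2327 0.0323] 0.22874506
(325, 150) [0.4625 0.232  0.0334] 0.2312649
(325, 158) [0.4683 0.2311 0.0326] 0.23318838
(325, 166) [0.4739 0.2303 0.033 ] 0.23449075
(325, 174) [0.4797 0.2295 0.0332] 0.23534474
(325, 182) [0.4857 0.2287 0.033 ] 0.23849326
(325, 190) [0.4917 0.2278 0.0329] 0.24095283
(325, 198) [0.4979 0.227  0.0328] 0.24244864
(325, 206) [0.5039 0.2261 0.0333] 0.24436152
(325, 214) [0.5104 0.2252 0.0328] 0.24628426
(325, 222) [0.5167 0.2243 0.033 ] 0.24757354
(325, 230) [0.5233 0.2234 0.033 ] 0.25106117
(325, 238) [0.5297 0.2224 0.0334] 0.2514846
(325, 246) [0.5368 0.2214 0.0327] 0.25404006
(325, 254) [0.5437 0.2205 0.0327] 0.25770736
(325, 262) [0.5506 0.2195 0.033 ] 0.26068598
(325, 270) [0.5573 0.2185 0.0337] 0.2603756
(325, 278) [0.5645 0.2175 0.034 ] 0.26362094
(258, 120) [0.4353 0.1897 0.034 ] 0.22354566
(258, 160) [0.4626 0.1841 0.0337] 0.23244491
(258, 260) [5.587e-01 1.577e-01 1.000e-04] 0.29721537
(258, 275) [ 5.742e-01  1.544e-01 -1.000e-04] 0.30053625
(390, 130) [0.455  0.278  0.0343] 0.22524582
(390, 160) [0.476  0.2764 0.034 ] 0.23297392
(390, 260) [ 5.760e-01  2.756e-01 -1.000e-04] 0.29677364
(390, 275) [5.914e-01 2.744e-01 2.000e-04] 0.3006942
```

```bash
python3 - <<'E'
from plant import robot
print(robot.job_done())
E
```

```text
the job is handed in; nothing more can be done
None
```

The blank is seated in the rectangular die and the job is handed in; no verdict was reported. I pushed it from behind with closed fingers onto the tongue, gripped its long edges mid-length and set it into the cavity. I released it once light floor contact showed (4–9 N).

**Last checks:**
- **Height and flatness:** the blank's top read 32.6–33.4 mm along its whole length, against 33.0 expected when seated. That means it lies flat and fully down.
- **Position:** its centre was at (504.6, 225.7) mm, against about (504.1, 225.7) mm measured for the die. Its long sides were parallel within about 0.2°.
- **Other objects:** in the top view the disc, cap, bottle and star key looked unmoved; I did not measure them again.
- **Arm:** it ended open and clear, about 0.12 m up, at roughly 17 s of the 48 s limit.

**What went wrong or disagreed:**
- **Tilt before placing:** rows sent too close together let the tool tilt drift to about 4°. I backed the blank out above the die, reduced the tilt by pausing between rows, and lowered it again nearly level.
- **Plane fit:** one least-squares fit of the blank's surface gave a slope of -0.13, which would have meant a tilted blank. I put this down to bad depth pixels, since the point-by-point heights showed it flat. I did not confirm the cause.

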